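Turn round the heel-moulding press

ROBOT

A 6-joint arm with a two-finger parallel gripper is mounted at the origin on the work surface. World frame = base frame: x ahead of the robot, y to its left, z up, the work surface at z = 0. Lengths are in m, angles in degrees, forces in N, time in s.
With the tool pointing down it reaches from about 0.35 to 0.875 m from the base axis. Payload 4.2 kg.
Tool frame: the origin (TCP) lies on the centre line of the jaws, within the pads' length; the fingertips stand 22 mm ahead of it and the grasp point (between the pads) lies 3 mm ahead of it (r.tcp_to_tips is the distance from the TCP to the fingertips, in m); z points along the fingers, y is the line along which they close (so a half turn about z gives the same grasp; the last joint's range is limited). The gripper opens to 87 mm and grips with 3 to 60 N. Pads are 19 mm wide; open, the fingers measure 117 mm over their backs; the gripper's body (75 mm by 190 mm) begins 51 mm behind the grasp point.
Start: joints at [-57.72, 22.042, 0.453, 0, -68.411, -14.817], TCP at [0.188, -0.596, 0.245] pointing down, gripper open.
Joint ranges: [-179.83, 179.83], [-69.29, 118.12], [-61.27, 80.66], [-181.25, 117.63], [-171.15, -9.14], [-177.46, 177.46]. Speed limits (degrees/s): [159.86, 159.86, 180, 180, 180, 180].

INTERFACE

Orientations are given as a 3x3 rotation matrix whose columns are the frame's x, y, z axes.
In Python, from station import r gives the robot as it stands.
- The arm moves only by the tool apply_moves, never from a script. Its argument "plan" is a list of rows, each an object with "grip": the opening, from 0 (shut) to 1 (fully open); "offset": the shift along the tool's x, y, z in cm, a list of three; "spin": the turn about the tool's z in rad. A call has 1 to 5 rows; each row is the pose to reach, as a shift and turn from the pose commanded when the call began, along the tool's axes at that moment; what a row does not reach only later rows make up. A row lasts 1/10 s, in which the tool goes at most 50 mm and 8.59 degrees, less where a joint would pass 70% of its speed; a pose out of reach is approached as far as the arm can. A call with a gripper value outside its range is refused whole. The fingers move at their own pace and stop on an object; the grip force is fixed at half the most. Time passes only in rows, so rows that repeat a pose let the fingers close. It gives the time, the measured TCP pose, the force, the opening and the grip force at its end, in the units of the state.
- r.sense(): the state, without advancing time (a new reading comes with each control period).
- r.capture(name): name is "side" or "top" or "wrist"; returns a dict with "img" (400x640x3 uint8, blue, green, red), "depth" (400x640 float32, m along the optical axis (not along the pixel's ray), 0 where there is no reading), "mtx" (3x3 intrinsics, pixels), "R" (3x3) and "t" (3): a world point X has camera coordinates R X + t. Camera axes: x right, y down, z forward; pixel columns grow to the right and rows downward; lengths in m; the calibration is good to about 2 mm. The wrist camera is an equidistant fisheye: a pixel r from the principal point sees the ray r / f radians off the axis. A picture is of the moment at which its call begins.
- r.finish_job(): hands the job in; it is judged then, once.
The state is a dict: "time_s": time; "joints": joint angles; "joint_velocities": joint speeds; "effort": joint torques, N m; "tcp_pos": TCP position; "ee_rot": TCP orientation; "wrist_force": force on the tool from outside, world axes, zero at the start; "moment": the same for the moment, N m; "gripper_width": opening from 0.0 (shut) to 1.0 (fully open); "gripper_force": force on a finger pad.
Only numpy, scipy, OpenCV 4.12 (cv2) and the standard library are available. Lean on these libraries where they do the work, as an engineer would, in place of code of your own. Each camera call takes 0.05 s, during which the arm holds its last target. There are 200 camera calls.

TASK

Turn round the little heel press for its next moulding: push its spring-centred hand lever over to the left (as seen from the robot), its opening side, and hold it there until the upper mould half is fully open, then let it spring back. Lift every moulded heel out of the lower mould and stand it upright, tread down, inside the wooden tray, and press each rubber tread piece lying on the bench flush into a cavity of its own, nose to nose. When all that is done push the lever over to the right, its closing side, keep it hard over for a good two seconds with the mould shut, and let it spring back; work the mould only by its lever, never by hand, and leave the other things on the bench alone.

Things in the scene. Friction and masses are not known exactly. Their poses are not given: they have to be found in the camera images.
- lever (a joint): tilt of the hand lever of the air valve, rad: 0 upright (springs back there by itself), about -0.5 at the stop to the left (towards the valve's own +y, opens the mould), +0.5 at the stop to the right (valve's -y, closes it). The spring pushes back with about 5 N at the ball at the stop, and up to about 12 N while the mould moves. Only within about 0.06 rad of a stop does it carry the mould all the way.
- lever_knob (a point): centre of the black ball, 34 mm across, on top of the hand lever (steel rod 12 mm thick); the ball stands 165 mm above the bench when upright, 115 mm above the lever's pivot. Site axes follow the lever: its x axis is the pivot axis, at rest its y axis is the tilt direction to the left. The rod comes out of a rubber boot that ends 85 mm above the bench.
- valve: grey air-valve box on the bench carrying the lever: 100 (x) x 110 (y) x 59 mm high, foot plate 130 x 120 mm. Origin under its centre; x points away from the robot at yaw 0, lever tilts along y. The lever pivot is 50 mm above the origin.
- lid (a joint): angle of the upper mould half, rad: 0 shut, 1.75 fully open (leaning back past upright). It is driven by air: it swings up while the lever is held to the left and down while it is held to the right, following the lever with a lag of some tenths of a second (lever hard over = all the way), and stays where it is when the lever is centred.
- lid_edge (a point): middle of the free long edge of the upper mould half, opposite its hinge. The upper half is 258 mm long (press x), 108 mm wide, 46 mm thick with three pockets beneath. Its hinge runs along the press's x at 75 mm to the press's +y side, 82 mm above the bench; open, it stands up to about 205 mm above the bench on that side.
- press: bench heel-moulding press: green cast base 320 (x) x 225 (y) x 50 mm, reaching from 78 mm on its -y side to 148 mm on its +y side of the origin; on it an aluminium lower mould half 258 x 100 mm whose flat face is 80 mm above the bench. Origin on the bench under the middle cavity; x along the row of cavities. A rotary air actuator (barrel 60 mm across) sits on the hinge line beyond its +x end, up to 212 mm from the origin.
- tray: shallow open wooden tray for finished heels, outside 210 (x) x 170 (y) x 28 mm, walls and floor 8 mm. Origin under its centre.
- cavity0 (a point): centre of the mouth of cavity 0 of the lower mould, at the mould face, 80 mm above the bench; z up, x towards the cavity's round nose. D-shaped: 68 mm long (x) from flat end to nose, 52 mm wide (y), 16 mm deep, so heels and treads fit with 2 mm play all round. Cavities are 84 mm apart along the press's x.
- cavity1 (a point): centre of the mouth of cavity 1 of the lower mould, at the mould face, 80 mm above the bench; z up, x towards the cavity's round nose. D-shaped: 68 mm long (x) from flat end to nose, 52 mm wide (y), 16 mm deep, so heels and treads fit with 2 mm play all round. Cavities are 84 mm apart along the press's x.
- cavity2 (a point): centre of the mouth of cavity 2 of the lower mould, at the mould face, 80 mm above the bench; z up, x towards the cavity's round nose. D-shaped: 68 mm long (x) from flat end to nose, 52 mm wide (y), 16 mm deep, so heels and treads fit with 2 mm play all round. Cavities are 84 mm apart along the press's x.
- heel0: moulded shoe heel, brown with a black tread beneath, D-shaped: 64 mm long (x, round nose of 24 mm radius at +x), 48 mm wide (y, flat parallel sides from x -32 to +8 mm), 44 mm high, 0.11 kg. Origin at the centre of its underside (the tread side), z up when upright. It starts standing in a cavity, its top 28 mm above the mould face. May be absent.
- tread0: black rubber tread piece lying flat on the bench, same D outline: 64 mm long (x, round nose of 24 mm radius at +x), 48 mm wide (y), 16 mm thick, 0.05 kg. Origin at the centre of its underside. It fits a cavity only with its nose (+x) to the cavity's nose (+x). May be absent.
- heel1: moulded shoe heel, brown with a black tread beneath, D-shaped: 64 mm long (x, round nose of 24 mm radius at +x), 48 mm wide (y, flat parallel sides from x -32 to +8 mm), 44 mm high, 0.11 kg. Origin at the centre of its underside (the tread side), z up when upright. It starts standing in a cavity, its top 28 mm above the mould face. May be absent.
- tread1: black rubber tread piece lying flat on the bench, same D outline: 64 mm long (x, round nose of 24 mm radius at +x), 48 mm wide (y), 16 mm thick, 0.05 kg. Origin at the centre of its underside. It fits a cavity only with its nose (+x) to the cavity's nose (+x). May be absent.
- heel2: moulded shoe heel, brown with a black tread beneath, D-shaped: 64 mm long (x, round nose of 24 mm radius at +x), 48 mm wide (y, flat parallel sides from x -32 to +8 mm), 44 mm high, 0.11 kg. Origin at the centre of its underside (the tread side), z up when upright. It starts standing in a cavity, its top 28 mm above the mould face. May be absent.
- tread2: black rubber tread piece lying flat on the bench, same D outline: 64 mm long (x, round nose of 24 mm radius at +x), 48 mm wide (y), 16 mm thick, 0.05 kg. Origin at the centre of its underside. It fits a cavity only with its nose (+x) to the cavity's nose (+x). May be absent.
- shoe_last: dark shoe last about 240 mm long, leave alone; origin under its middle
- hammer: shoemaker's hammer lying on the bench, 240 mm long, leave alone
- glue_jar: glue jar 72 mm wide, 85 mm high, leave alone; origin under its centre
- thread_spool: wooden thread spool 60 mm wide, 65 mm high, leave alone; origin under its centre
Not all that is in view belongs to the job. What is shaped like the tread2 but blue or turquoise is not meant.

How it is judged (in metres and radians):
On the way, in this order (a step that is already met when the one before it is completed fails the run):
1. the lever is held over to the left with the upper mould half fully open (value of joint lever below -0.33 rad and value of joint lid above 1.6 rad), for 0.3 s.
2. the lever is let go and stands centred, the mould open (value of joint lever between -0.08 and 0.08 rad and value of joint lid above 1.6 rad), for 0.2 s.
3. every heel stands in the tray and every tread lies flush in a cavity, the mould still open (x of heel0 in the frame of tray between -0.095 and 0.095 m and y of heel0 in the frame of tray between -0.075 and 0.075 m and z of heel0 in the frame of tray between -0.002 and 0.03 m and angle between each of heel0, heel1, heel2's own z axis and vertical below 0.15 rad and x of heel1 in the frame of tray between -0.095 and 0.095 m and y of heel1 in the frame of tray between -0.075 and 0.075 m and z of heel1 in the frame of tray between -0.002 and 0.03 m and x of heel2 in the frame of tray between -0.095 and 0.095 m and y of heel2 in the frame of tray between -0.075 and 0.075 m and z of heel2 in the frame of tray between -0.002 and 0.03 m and ((horizontal distance between tread0 and cavity0 below 0.006 m and z of tread0 in the frame of cavity0 between -0.02 and -0.0135 m) or (horizontal distance between tread0 and cavity1 below 0.006 m and z of tread0 in the frame of cavity1 between -0.02 and -0.0135 m) or (horizontal distance between tread0 and cavity2 below 0.006 m and z of tread0 in the frame of cavity2 between -0.02 and -0.0135 m)) and angle between each of tread0, tread1, tread2's own z axis and vertical below 0.06 rad and ((horizontal distance between tread1 and cavity0 below 0.006 m and z of tread1 in the frame of cavity0 between -0.02 and -0.0135 m) or (horizontal distance between tread1 and cavity1 below 0.006 m and z of tread1 in the frame of cavity1 between -0.02 and -0.0135 m) or (horizontal distance between tread1 and cavity2 below 0.006 m and z of tread1 in the frame of cavity2 between -0.02 and -0.0135 m)) and ((horizontal distance between tread2 and cavity0 below 0.006 m and z of tread2 in the frame of cavity0 between -0.02 and -0.0135 m) or (horizontal distance between tread2 and cavity1 below 0.006 m and z of tread2 in the frame of cavity1 between -0.02 and -0.0135 m) or (horizontal distance between tread2 and cavity2 below 0.006 m and z of tread2 in the frame of cavity2 between -0.02 and -0.0135 m)) and value of joint lid above 1.6 rad), for 0.2 s.
4. the lever is held hard over to the right for at least 1.5 s with the mould shut (value of joint lever above 0.36 rad and value of joint lid below 0.06 rad), for 1.5 s.
At the end, for the whole second after the job is handed in: The mould is shut (under 0.06 rad), the lever centred (within 0.08 rad) and untouched; every heel stands upright (within 0.15 rad) on the floor of the tray, every tread lies in a cavity of its own, within 6 mm of its centre, level, its top within about 2.5 mm of the mould face; all at rest (value of joint lever between -0.08 and 0.08 rad and value of joint lid below 0.06 rad and x of heel0 in the frame of tray between -0.095 and 0.095 m and y of heel0 in the frame of tray between -0.075 and 0.075 m and z of heel0 in the frame of tray between -0.002 and 0.03 m and angle between each of heel0, heel1, heel2's own z axis and vertical below 0.15 rad and x of heel1 in the frame of tray between -0.095 and 0.095 m and y of heel1 in the frame of tray between -0.075 and 0.075 m and z of heel1 in the frame of tray between -0.002 and 0.03 m and x of heel2 in the frame of tray between -0.095 and 0.095 m and y of heel2 in the frame of tray between -0.075 and 0.075 m and z of heel2 in the frame of tray between -0.002 and 0.03 m and ((horizontal distance between tread0 and cavity0 below 0.006 m and z of tread0 in the frame of cavity0 between -0.02 and -0.0135 m) or (horizontal distance between tread0 and cavity1 below 0.006 m and z of tread0 in the frame of cavity1 between -0.02 and -0.0135 m) or (horizontal distance between tread0 and cavity2 below 0.006 m and z of tread0 in the frame of cavity2 between -0.02 and -0.0135 m)) and angle between each of tread0, tread1, tread2's own z axis and vertical below 0.06 rad and ((horizontal distance between tread1 and cavity0 below 0.006 m and z of tread1 in the frame of cavity0 between -0.02 and -0.0135 m) or (horizontal distance between tread1 and cavity1 below 0.006 m and z of tread1 in the frame of cavity1 between -0.02 and -0.0135 m) or (horizontal distance between tread1 and cavity2 below 0.006 m and z of tread1 in the frame of cavity2 between -0.02 and -0.0135 m)) and ((horizontal distance between tread2 and cavity0 below 0.006 m and z of tread2 in the frame of cavity0 between -0.02 and -0.0135 m) or (horizontal distance between tread2 and cavity1 below 0.006 m and z of tread2 in the frame of cavity1 between -0.02 and -0.0135 m) or (horizontal distance between tread2 and cavity2 below 0.006 m and z of tread2 in the frame of cavity2 between -0.02 and -0.0135 m)) and linear speed of each of tread0, tread1, tread2, heel0, heel1, heel2 below 0.02 m/s and contact force between the fingers and valve below 0.2 N).
It fails at once if a bystander (last, hammer, jar, spool) moved more than 30 mm (distance of any of shoe_last, hammer, glue_jar, thread_spool from where it was at the start of the episode above 0.03 m).
It fails at once if the upper mould half is pushed by the robot (over 3 N) (contact force between any of the arm, the fingers and lid above 3 N).
Of heel0, heel1, heel2 only 2 to 3 are there at a start; the rules pass over those that are not, and their reading is None.
Of tread0, tread1, tread2 only 2 to 3 are there at a start; the rules pass over those that are not, and their reading is None.
At some moment in a run one of tread0, tread1, tread2 may be knocked a few centimetres aside while the robot is not near it.
It also fails if it takes over 210 s, if anything falls off the work surface, if the arm or the gripper's body presses on something with over 40 N, if the wrist force passes 120 N, or if a joint passes its speed limit or range.

## Working session

There is one attempt and no reset: what is moved stays moved. The work goes in short steps, Python scripts to look and compute and a tool call to move; the robot and the scene stay as the last step left them, time stands still between calls to the robot, and variables do not carry over. Pictures are saved under pics/ and viewed, at most 14 in all, crops included, and the job is handed in when it is done.

Besides the shell and the picture viewer there is one more tool, called after "Request:" by a JSON object that holds its "method" and its "body", one argument or row to a line. apply_moves: Moves the arm, as the interface text tells. Its arguments: {"type":"object","properties":{"plan":{"type":"array"}},"required":["plan"]}

```bash
ls; mkdir -p pics
python3 - <<'E'
from station import r
import cv2,numpy as np
s=r.sense(); print(s['time_s'],s['tcp_pos'],s['ee_rot'],s['gripper_width'])
for n in ['side','top']:
    c=r.capture(n); cv2.imwrite(f'pics/{n}0.png',c['img']); print(n,c['mtx'],c['R'],c['t'],(c['depth']>0).mean())
    np.savez(f'{n}0.npz',**c)
E
```

```text
pics
0.0 [ 0.18741838 -0.59565075  0.24345738] [[-9.53964807e-01 -2.99917686e-01 -7.27528780e-04]
 [-2.99918557e-01  9.53962621e-01  2.04366363e-03]
 [ 8.11043962e-05  2.16778256e-03 -9.99997647e-01]] 0.9982229921145616
side [[427.69096451   0.         318.15968948]
 [  0.         427.69096451 204.04324666]
 [  0.           0.           1.        ]] [[-0.99728345 -0.0719336  -0.01585147]
 [-0.03124118  0.60795252 -0.7933585 ]
 [ 0.06670607 -0.79070809 -0.60854828]] [0.57441075 0.05208166 1.28842911] 0.995828125
top [[372.63232256   0.         318.26448882]
 [  0.         372.63232256 196.28774812]
 [  0.           0.           1.        ]] [[ 4.41645086e-03 -9.99988878e-01  1.65516377e-03]
 [-9.88008653e-01 -4.61898349e-03 -1.54329409e-01]
 [ 1.54335338e-01 -9.53727876e-04 -9.88018064e-01]] [0.0961342  0.58140519 0.99927075] 0.9961171875
```

View pics/top0.png

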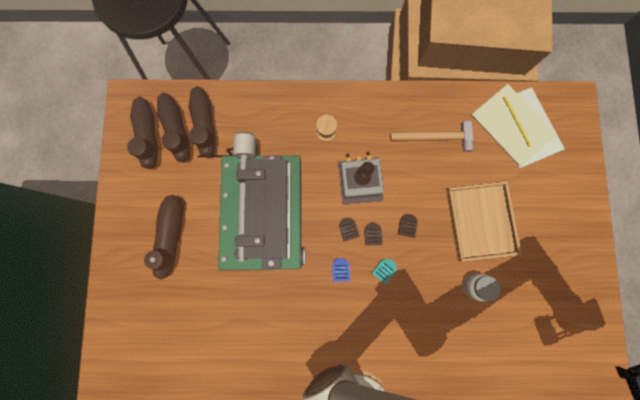

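View pics/side0.png

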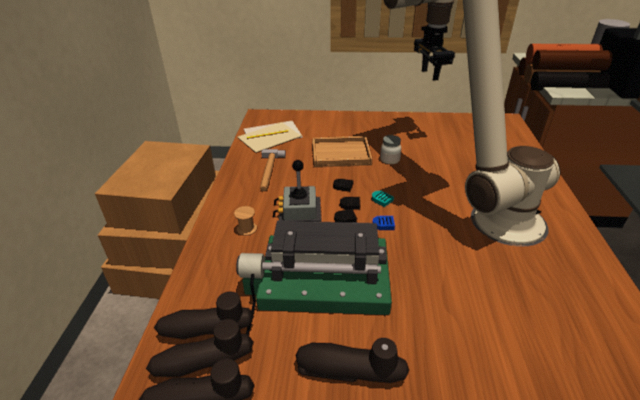

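Top view: press (265,210) with its lid shut and actuator at (244,146), valve and lever (362,178), tray (484,221), jar (483,288), hammer (430,136), spool (326,127). Candidates for treads: three black D's at (348,229), (373,234) and (408,226). The blue (341,270) and turquoise (385,271) pieces are decoys, and the black shoe lasts sit on the left. I choose the three black ones. The side view agrees.

```bash
cat > h.py <<'E'
import numpy as np, cv2
from station import r
def ray(c,uv,fish=False):
    K=c['mtx']; d=np.array([(uv[0]-K[0,2])/K[0,0],(uv[1]-K[1,2])/K[1,1]])
    if fish:
        th=np.hypot(*d); v=np.array([*(d/max(th,1e-9)*np.sin(th)),np.cos(th)])
    else: v=np.array([*d,1.])
    return -c['R'].T@c['t'], c['R'].T@v
def on(c,uv,z,fish=False):
    o,v=ray(c,uv,fish); return o+v*(z-o[2])/v[2]
def tri(a,b):   # two (o,v) rays -> midpoint, gap
    (o1,v1),(o2,v2)=a,b
    A=np.c_[v1,-v2]; s=np.linalg.lstsq(A,o2-o1,rcond=None)[0]
    p,q=o1+s[0]*v1,o2+s[1]*v2
    return (p+q)/2,np.linalg.norm(p-q)
def cloud(c):   # world xyz per pixel, pinhole
    K=c['mtx'];h,w=c['depth'].shape;u,v=np.meshgrid(np.arange(w),np.arange(h));d=c['depth']
    P=np.stack([(u-K[0,2])/K[0,0]*d,(v-K[1,2])/K[1,1]*d,d],-1)
    return (P-c['t'])@c['R']
def proj(c,X,fish=False):
    p=c['R']@np.asarray(X,float)+c['t'];K=c['mtx']
    if fish:
        th=np.arctan2(np.hypot(p[0],p[1]),p[2]);k=th/max(np.hypot(p[0],p[1]),1e-9);q=p[:2]*k
    else: q=p[:2]/p[2]
    return np.array([K[0,0]*q[0]+K[0,2],K[1,1]*q[1]+K[1,2]])
E
python3 - <<'E'
from h import *
T=dict(np.load('top0.npz'));S=dict(np.load('side0.npz'))
P=cloud(T); img=T['img']; 
g=img.max(2); hsv=cv2.cvtColor(img,cv2.COLOR_BGR2HSV)
# treads
m=((g<75)).astype(np.uint8); m[:205]=0;m[255:]=0;m[:,:325]=0;m[:,440:]=0
n,l,st,ce=cv2.connectedComponentsWithStats(m)
for i in range(1,n):
    if st[i,4]>60:
        q=P[l==i]; print('dark',ce[i].round(1),st[i],'z',np.median(q[:,2]).round(4),'xy',on(T,ce[i],.016)[:2].round(3))
# raised things
for nm,(u0,v0,u1,v1),zl,zh in [('lidtop',(215,145,310,275),.085,.14),('base',(215,145,310,275),.04,.06),('valvebox',(335,150,390,210),.05,.07),('knob',(340,150,390,210),.12,.2),('trayrim',(440,175,525,265),.02,.035),('actuator',(230,130,260,165),.03,.2),('traz all',(440,175,525,265),.004,.035)]:
    m=np.zeros(P.shape[:2],bool);m[v0:v1,u0:u1]=1;q=P[m&(P[...,2]>zl)&(P[...,2]<zh)]
    if len(q)<5: print(nm,'none');continue
    rc=cv2.minAreaRect(q[:,:2].astype(np.float32)); print(nm,len(q),'rect',np.round(rc[0],3),np.round(rc[1],3),round(rc[2],1),'z',np.percentile(q[:,2],[5,50,95]).round(3))
# knob two views
def blob(c,box):
    u0,v0,u1,v1=box;m=(c['img'].max(2)<70).astype(np.uint8);k=np.zeros_like(m);k[v0:v1,u0:u1]=m[v0:v1,u0:u1]
    n,l,st,ce=cv2.connectedComponentsWithStats(k);print([(ce[i].round(1),st[i]) for i in range(1,n) if st[i,4]>20])
blob(T,(345,155,385,195));blob(S,(285,155,310,175))
cv2.imwrite('pics/crop1.png',cv2.resize(img[120:290,210:430],None,fx=3.5,fy=3.5,interpolation=cv2.INTER_CUBIC))
E
```

```text
lidtop 4699 rect [0.561 0.251] [0.311 0.151] 4.0 z [0.092 0.129 0.132]
base 3730 rect [0.554 0.257] [0.352 0.235] 1.2 z [0.047 0.051 0.055]
valvebox 1076 rect [ 0.634 -0.024] [0.1  0.11] 5.6 z [0.053 0.058 0.063]
knob 148 rect [ 0.633 -0.023] [0.032 0.03 ] 89.1 z [0.167 0.178 0.184]
trayrim 907 rect [ 0.517 -0.371] [0.21  0.172] 6.8 z [0.022 0.028 0.032]
actuator 800 rect [0.696 0.306] [0.105 0.092] 10.5 z [0.05  0.105 0.129]
traz all 4987 rect [ 0.525 -0.376] [0.246 0.264] 87.2 z [0.005 0.01  0.03 ]
[]
[(array([297.4, 165.5]), array([292, 160,  11,  12,  99], dtype=int32))]
```

View pics/crop1.png

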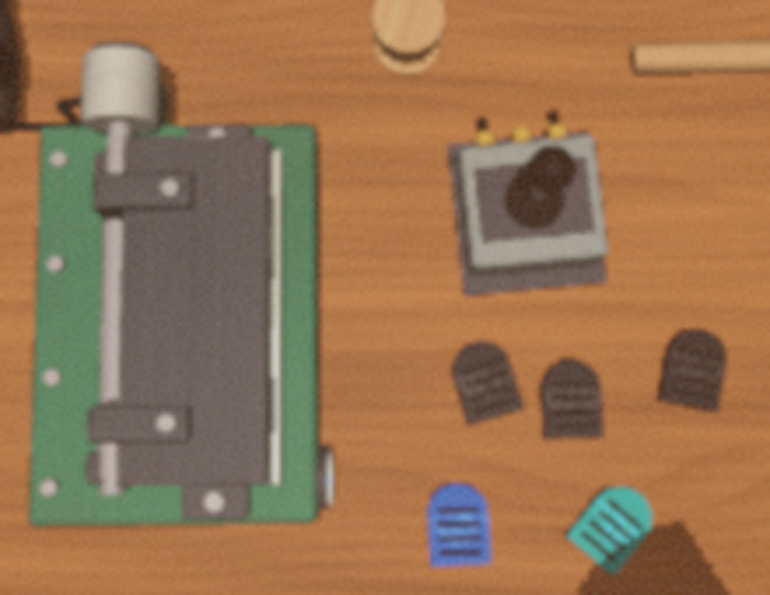

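Crop shows the three black treads with noses pointing up (+x) and the lever upright. Next I'll turn the tool square and bring it to the right of the ball.

Request:
{"method": "apply_moves", "body": {
  "plan": [
    {"grip":0,"offset":[-4.1,2.4,0],"spin":0.1},
    {"grip":0,"offset":[-8.2,4.8,0],"spin":0.2},
    {"grip":0,"offset":[-12.3,7.3,0],"spin":0.305},
    {"grip":0,"offset":[-16.4,9.7,0],"spin":0.305},
    {"grip":0,"offset":[-20.5,12.1,0],"spin":0.305}
  ]
}}

```text
time_s: 0.6
tcp_pos: [0.3476, -0.4175, 0.2442]
ee_rot: [[-1.0, 0.001, -0.0], [0.001, 1.0, 0.0], [0.0, 0.0, -1.0]]
wrist_force: [1.4, -0.2, 0.4]
gripper_width: 0.631
gripper_force: 0.0
```

Request:
{"method": "apply_moves", "body": {
  "plan": [
    {"grip":0,"offset":[-2.9,3.2,0],"spin":0},
    {"grip":0,"offset":[-5.8,6.4,0],"spin":0},
    {"grip":0,"offset":[-8.7,9.6,0],"spin":0},
    {"grip":0,"offset":[-11.6,12.8,0],"spin":0},
    {"grip":0,"offset":[-14.4,16,0],"spin":0}
  ]
}}

```text
time_s: 1.1
tcp_pos: [0.4916, -0.2576, 0.2443]
ee_rot: [[-1.0, -0.0, -0.001], [-0.0, 1.0, 0.0], [0.001, 0.0, -1.0]]
wrist_force: [0.8, -1.4, 0.0]
gripper_width: 0.172
gripper_force: 0.0
```

Request:
{"method": "apply_moves", "body": {
  "plan": [
    {"grip":0,"offset":[-2.9,3.2,0],"spin":0},
    {"grip":0,"offset":[-5.8,6.4,0],"spin":0},
    {"grip":0,"offset":[-8.7,9.6,0],"spin":0},
    {"grip":0,"offset":[-11.6,12.8,0],"spin":0},
    {"grip":0,"offset":[-14.4,16,0],"spin":0}
  ]
}}

```text
time_s: 1.6
tcp_pos: [0.6357, -0.0977, 0.244]
ee_rot: [[-1.0, 0.0, -0.001], [0.0, 1.0, 0.0], [0.001, 0.0, -1.0]]
wrist_force: [-0.1, -0.4, 0.1]
gripper_width: 0.003
gripper_force: 0.0
```

Run:
```python
from h import *
s=r.sense();print(s['time_s'],s['tcp_pos'],s['ee_rot'].round(3),s['wrist_force'])
w=r.capture('wrist');np.savez('w0.npz',**w);cv2.imwrite('pics/w0.png',w['img']);print(w['mtx'],w['R'].round(3),w['t'])
```

```text
1.6 [ 0.63566499 -0.09769785  0.24400664] [[-1.     0.    -0.001]
 [ 0.     1.     0.   ]
 [ 0.001  0.    -1.   ]] [-0.05795357 -0.41273628  0.12779447]
[[309.70691629   0.         317.43397234]
 [  0.         309.70691629 199.95954527]
 [  0.           0.           1.        ]] [[ 0.     1.     0.   ]
 [ 0.961 -0.     0.276]
 [ 0.276  0.    -0.961]] [ 0.09782146 -0.64455783  0.21338823]
```

View pics/w0.png

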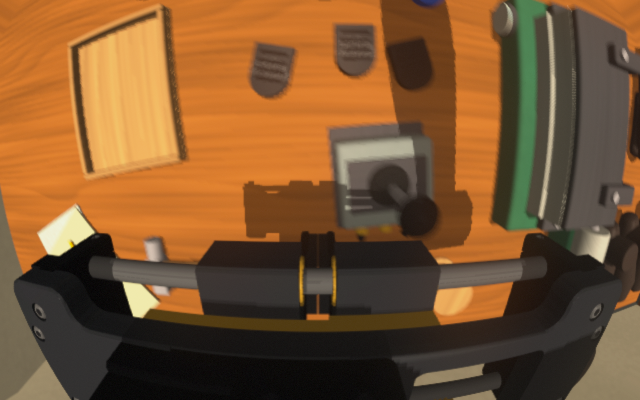

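Wrist view: ball at (420,215), fingertips at (318,270), the three treads at the top and the tray at left.

Run:
```python
from h import *
w=dict(np.load('w0.npz'));S=dict(np.load('side0.npz'));T=dict(np.load('top0.npz'))
print(tri(ray(w,(420,215),1),ray(S,(297.4,165.5))), tri(ray(T,(367.5,168),),ray(S,(297.4,165.5))))
```

```text
(array([ 0.63498877, -0.01946847,  0.16696783]), np.float64(0.0006532801758341785)) (array([ 0.63544258, -0.0244137 ,  0.16379655]), np.float64(0.001125222921206775))
```

Request:
{"method": "apply_moves", "body": {
  "plan": [
    {"grip":0,"offset":[0,0,4.2],"spin":0},
    {"grip":0,"offset":[0,0,8.4],"spin":0},
    {"grip":0,"offset":[0,2.0,8.4],"spin":0},
    {"grip":0,"offset":[0,3.5,8.4],"spin":0},
    {"grip":0,"offset":[0,4.0,8.4],"spin":0}
  ]
}}

```text
time_s: 2.15
tcp_pos: [0.6354, -0.058, 0.1611]
ee_rot: [[-1.0, -0.002, 0.001], [-0.002, 1.0, -0.0], [-0.001, -0.0, -1.0]]
wrist_force: [0.4, -0.9, 0.9]
gripper_width: 0.005
gripper_force: 0.0
```

Request:
{"method": "apply_moves", "body": {
  "plan": [
    {"grip":0,"offset":[0,1,0],"spin":0},
    {"grip":0,"offset":[0,2,0],"spin":0},
    {"grip":0,"offset":[0,3,0],"spin":0},
    {"grip":0,"offset":[0,4,0],"spin":0},
    {"grip":0,"offset":[0,4.6,0],"spin":0}
  ]
}}

```text
time_s: 2.65
tcp_pos: [0.6325, -0.0168, 0.1616]
ee_rot: [[-1.0, 0.001, -0.006], [0.001, 1.0, -0.006], [0.006, -0.006, -1.0]]
wrist_force: [-5.5, -11.8, 0.9]
gripper_width: 0.006
gripper_force: 5.9
```

Run:
```python
from h import *
s=r.sense();print(s['time_s'],s['tcp_pos'],s['wrist_force'])
w=r.capture('wrist');S=r.capture('side');cv2.imwrite('pics/w1.png',np.hstack([w['img'][:,160:560],S['img'][:,160:560]]))
```

```text
2.65 [ 0.63249808 -0.01675872  0.16162439] [ -5.54252435 -11.84071292   0.87618749]
```

View pics/w1.png

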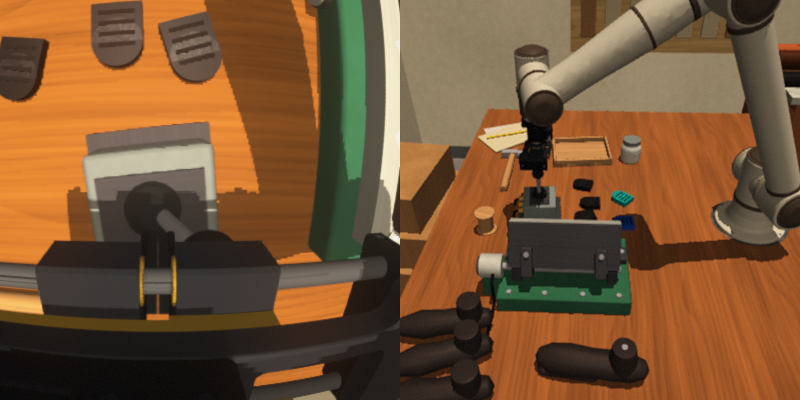

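Lid is already swinging up (side view) and the ball is against the finger. I'll push on and hold.

Request:
{"method": "apply_moves", "body": {
  "plan": [
    {"grip":0,"offset":[-0.3,0.8,0],"spin":0},
    {"grip":0,"offset":[-0.3,1.4,0],"spin":0},
    {"grip":0,"offset":[-0.3,1.8,0],"spin":0},
    {"grip":0,"offset":[-0.3,1.8,0],"spin":0},
    {"grip":0,"offset":[-0.3,1.8,0],"spin":0}
  ]
}}

```text
time_s: 3.25
tcp_pos: [0.6322, 0.0003, 0.1583]
ee_rot: [[-1.0, 0.002, -0.015], [0.002, 1.0, -0.006], [0.015, -0.006, -1.0]]
wrist_force: [-7.0, -11.9, -3.0]
gripper_width: 0.009
gripper_force: 6.0
```

Request:
{"method": "apply_moves", "body": {
  "plan": [
    {"grip":0,"offset":[0,0,0],"spin":0},
    {"grip":0,"offset":[0,0,0],"spin":0},
    {"grip":0,"offset":[0,0,0],"spin":0},
    {"grip":0,"offset":[0,0,0],"spin":0},
    {"grip":0,"offset":[0,0,0],"spin":0}
  ]
}}

```text
time_s: 3.75
tcp_pos: [0.6322, 0.0002, 0.1583]
ee_rot: [[-1.0, 0.003, -0.015], [0.003, 1.0, -0.006], [0.015, -0.006, -1.0]]
wrist_force: [-6.8, -12.7, -2.7]
gripper_width: 0.009
gripper_force: 5.9
```

```bash
cat > lid.py <<'E'
from h import *
s=r.sense();print(s['time_s'],s['tcp_pos'],s['wrist_force'])
S=r.capture('side');w=r.capture('wrist');P=cloud(S);import sys
# lid angle: points on lid (dark grey high) above the base
q=P[(P[...,0]>.44)&(P[...,0]<.66)&(P[...,1]>.13)&(P[...,1]<.46)&(P[...,2]>.11)&(P[...,2]<.3)]
print('lid pts',len(q),'zmax',np.percentile(q[:,2],99),'y at top',np.median(q[q[:,2]>np.percentile(q[:,2],97),1]))
A=np.c_[q[:,1],q[:,2]];A=A-A.mean(0);v=np.linalg.svd(A,full_matrices=0)[2][0];print('dir yz',v)
np.savez('s1.npz',**S)
E
python3 lid.py
```

```text
3.75 [6.32179369e-01 2.37333593e-04 1.58328129e-01] [ -6.75063241 -12.67885794  -2.73014297]
lid pts 3979 zmax 0.2012960411491545 y at top 0.3302604980249836
dir yz [-0.14500519  0.98943089]
```

Request:
{"method": "apply_moves", "body": {
  "plan": [
    {"grip":0,"offset":[0,0.5,0],"spin":0},
    {"grip":0,"offset":[0,0.5,0],"spin":0},
    {"grip":0,"offset":[0,0.5,0],"spin":0},
    {"grip":0,"offset":[0,0.5,0],"spin":0},
    {"grip":0,"offset":[0,0.5,0],"spin":0}
  ]
}}

```text
time_s: 4.35
tcp_pos: [0.632, 0.0016, 0.1581]
ee_rot: [[-1.0, 0.003, -0.017], [0.004, 1.0, -0.011], [0.017, -0.011, -1.0]]
wrist_force: [-5.7, -23.5, -5.6]
gripper_width: -0.0
gripper_force: 11.2
```

```bash
python3 lid.py
python3 - <<'E'
from h import *
S=dict(np.load('s1.npz'));cv2.imwrite('pics/s2.png',cv2.resize(S['img'][130:330,220:420],None,fx=3,fy=3))
E
```

```text
4.35 [0.63200125 0.00157627 0.15808118] [ -5.71014441 -23.5337896   -5.58908763]
lid pts 3988 zmax 0.2013451684995992 y at top 0.33033977936377446
dir yz [-0.11703365  0.99312795]
```

View pics/s2.png

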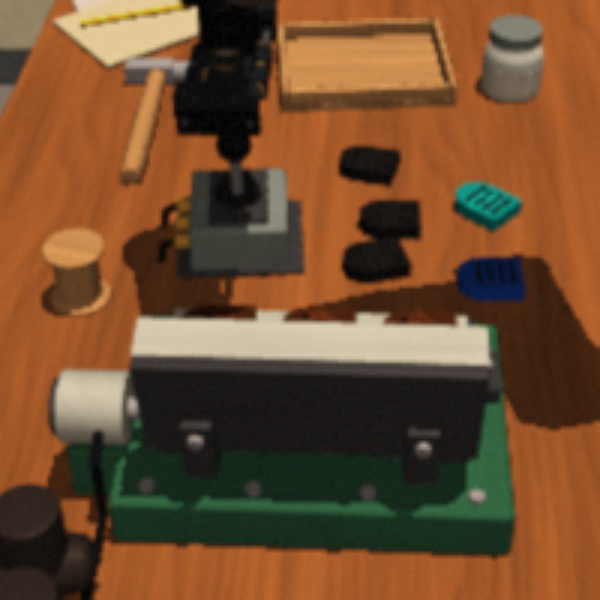

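Force rise shows the lever on its stop. The lid stands fully open and unchanged, with the three heels visible behind it. I'll let the lever back slowly, then rise.

Request:
{"method": "apply_moves", "body": {
  "plan": [
    {"grip":0,"offset":[0,-2,0],"spin":0},
    {"grip":0,"offset":[0,-4,0],"spin":0},
    {"grip":0,"offset":[0,-6,0],"spin":0},
    {"grip":0,"offset":[0,-8,0],"spin":0},
    {"grip":0,"offset":[0,-10,0],"spin":0}
  ]
}}

```text
time_s: 4.95
tcp_pos: [0.6382, -0.0908, 0.1614]
ee_rot: [[-1.0, 0.0, 0.002], [0.0, 1.0, 0.0], [-0.002, 0.0, -1.0]]
wrist_force: [-0.1, 0.3, -0.3]
gripper_width: 0.009
gripper_force: 0.0
```

Request:
{"method": "apply_moves", "body": {
  "plan": [
    {"grip":0.5,"offset":[0,0,-5],"spin":0},
    {"grip":1,"offset":[0,0,-10],"spin":0},
    {"grip":1,"offset":[0,0,-14],"spin":0},
    {"grip":1,"offset":[2,4,-14],"spin":0},
    {"grip":1,"offset":[5,8,-14],"spin":0}
  ]
}}

```text
time_s: 5.45
tcp_pos: [0.5888, -0.0096, 0.3023]
ee_rot: [[-1.0, 0.003, 0.005], [0.003, 1.0, 0.002], [-0.005, 0.002, -1.0]]
wrist_force: [0.0, 1.8, -0.9]
gripper_width: 0.376
gripper_force: 0.0
```

Request:
{"method": "apply_moves", "body": {
  "plan": [
    {"grip":1,"offset":[1,5,0],"spin":0},
    {"grip":1,"offset":[2,9,0],"spin":0},
    {"grip":1,"offset":[3,13,0],"spin":0},
    {"grip":1,"offset":[3,16,0],"spin":0},
    {"grip":1,"offset":[3,16,0],"spin":0}
  ]
}}

```text
time_s: 5.95
tcp_pos: [0.5576, 0.1533, 0.3013]
ee_rot: [[-1.0, -0.004, 0.002], [-0.004, 1.0, 0.002], [-0.002, 0.002, -1.0]]
wrist_force: [0.4, -0.1, 0.0]
gripper_width: 0.83
gripper_force: 0.0
```

Run:
```python
from h import *
s=r.sense();print(s['time_s'],s['tcp_pos'],s['wrist_force'])
w=r.capture('wrist');np.savez('w2.npz',**w);T=r.capture('top');np.savez('t2.npz',**T);S=r.capture('side');np.savez('s2.npz',**S)
cv2.imwrite('pics/w2.png',w['img'])
```

```text
5.95 [0.55758558 0.15326425 0.30127274] [ 0.44671009 -0.07366999  0.03695971]
```

View pics/w2.png

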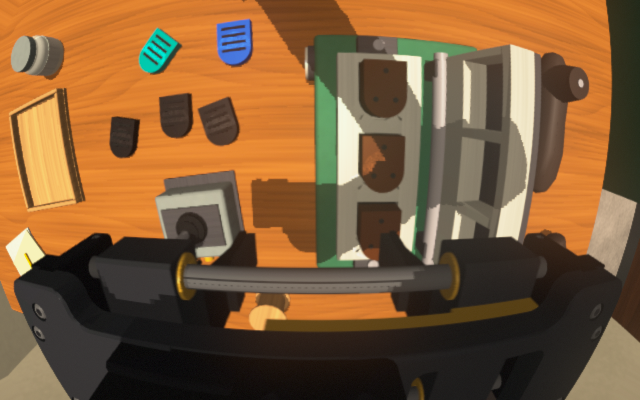

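Wrist view: lid open at right, three brown heels in the row at (384,85), (382,162) and (380,230), noses towards +x. The lever is centred and all treads are still in place. The open lid sits too close for a y-grip, so I'll grip along x.

```bash
cat >> h.py <<'E'
def wcloud(c):
    K=c['mtx'];h,w=c['depth'].shape;u,v=np.meshgrid(np.arange(w),np.arange(h))
    a=(u-K[0,2])/K[0,0];b=(v-K[1,2])/K[1,1];th=np.maximum(np.hypot(a,b),1e-9);k=np.tan(np.minimum(th,1.5))/th
    d=c['depth'];return (np.stack([a*k*d,b*k*d,d],-1)-c['t'])@c['R']
E
python3 - <<'E'
from h import *
w=dict(np.load('w2.npz'));T=dict(np.load('t2.npz'));S=dict(np.load('s2.npz'))
print('joints',r.sense()['joints'],'cam',-w['R'].T@w['t'])
for nm,c,P in (('w',w,wcloud(w)),('t',T,cloud(T)),('s',S,cloud(S))):
    m=(P[...,2]>.098)&(P[...,2]<.118)&(P[...,0]>.4)&(P[...,0]<.72)&(P[...,1]>.17)&(P[...,1]<.262)
    n,l,st,ce=cv2.connectedComponentsWithStats(cv2.erode(m.astype(np.uint8),np.ones((2,2))))
    for i in range(1,n):
        if st[i,4]>40:
            q=P[l==i];a=cv2.minAreaRect(q[:,:2].astype(np.float32));print(nm,st[i],np.round(a[0],4),np.round(a[1],4),round(a[2],1),np.median(q[:,2]).round(4))
P=wcloud(w);m=(P[...,2]>.074)&(P[...,2]<.085)&(P[...,0]>.4)&(P[...,0]<.72)&(P[...,1]>.15)&(P[...,1]<.28)
a=cv2.minAreaRect(P[m][:,:2].astype(np.float32));print('mouldface',m.sum(),a)
K=cv2.cvtColor(w['img'],cv2.COLOR_BGR2HSV)
print([K[v,u] for u,v in((384,85),(390,170),(384,215),(345,120),(210,110))])
E
```

```text
joints [ 3.10747987e+01  1.54379792e+01 -1.04518182e+00  4.72059669e-04
 -7.34773697e+01 -1.21079252e+02] cam [0.48201996 0.15233875 0.44023011]
w [ 364   59   44   59 2232] [0.4538 0.2265] [0.063  0.0486] 0.6 0.107
w [ 362  136   44   57 2136] [0.5379 0.2267] [0.0634 0.0487] 2.3 0.1069
w [ 361  210   42   51 1348] [0.6231 0.2281] [0.0643 0.0481] 0.8 0.1068
t [262 201  18  21 331] [0.5319 0.2234] [0.0525 0.0452] 1.6 0.1095
t [261 230  19  24 380] [0.4525 0.2234] [0.059 0.046] 0.2 0.1094
s [282 233  24   4  81] [0.6216 0.2156] [0.0583 0.0157] 4.9 0.1086
s [316 234  23   4  83] [0.5361 0.2146] [0.0557 0.0172] 1.6 0.1083
s [349 235  24   4  87] [0.4516 0.2139] [0.0583 0.0175] 3.9 0.1084
mouldface 9179 ((0.5387682914733887, 0.22743362188339233), (0.25925129652023315, 0.10161470621824265), 0.7150440216064453)
[array([ 14, 139,  81], dtype=uint8), array([ 14, 139,  77], dtype=uint8), array([ 12, 141,  74], dtype=uint8), array([ 32,  21, 247], dtype=uint8), array([ 11, 101,  71], dtype=uint8)]
```

Request:
{"method": "apply_moves", "body": {
  "plan": [
    {"grip":0.8,"offset":[2.6,1.8,0],"spin":-0.145},
    {"grip":0.8,"offset":[5.2,3.6,0],"spin":-0.29},
    {"grip":0.8,"offset":[7.8,5.4,0],"spin":-0.435},
    {"grip":0.8,"offset":[10.4,7.3,0],"spin":-0.58},
    {"grip":0.8,"offset":[10.4,7.3,0],"spin":-0.725}
  ]
}}

```text
time_s: 6.6
tcp_pos: [0.4522, 0.2228, 0.3013]
ee_rot: [[-0.744, -0.668, 0.0], [-0.668, 0.744, 0.001], [-0.001, 0.001, -1.0]]
wrist_force: [0.3, 0.5, 0.6]
gripper_width: 0.806
gripper_force: 0.0
```

Request:
{"method": "apply_moves", "body": {
  "plan": [
    {"grip":0.8,"offset":[0,0,0],"spin":-0.145},
    {"grip":0.8,"offset":[0,0,0],"spin":-0.29},
    {"grip":0.8,"offset":[0,0,0],"spin":-0.435},
    {"grip":0.8,"offset":[0,0,0],"spin":-0.58},
    {"grip":0.8,"offset":[0,0,0],"spin":-0.725}
  ]
}}

```text
time_s: 7.1
tcp_pos: [0.4543, 0.2214, 0.3009]
ee_rot: [[-0.117, -0.993, 0.0], [-0.993, 0.117, 0.0], [-0.0, -0.0, -1.0]]
wrist_force: [-0.6, 0.2, -0.3]
gripper_width: 0.797
gripper_force: 0.0
```

Request:
{"method": "apply_moves", "body": {
  "plan": [
    {"grip":0.8,"offset":[0,0,0],"spin":-0.135},
    {"grip":0.8,"offset":[0,0,4.5],"spin":-0.135},
    {"grip":0.8,"offset":[0,0,9],"spin":-0.135},
    {"grip":0.8,"offset":[0,0,13],"spin":-0.135},
    {"grip":0.8,"offset":[0,0,13],"spin":-0.135}
  ]
}}

```text
time_s: 7.6
tcp_pos: [0.4513, 0.2191, 0.1658]
ee_rot: [[0.011, -1.0, -0.01], [-1.0, -0.011, -0.007], [0.007, 0.01, -1.0]]
wrist_force: [-0.3, -0.3, 0.6]
gripper_width: 0.802
gripper_force: 0.0
```

```bash
cat > heels.py <<'E'
from h import *
s=r.sense();print(s['time_s'],s['tcp_pos'].round(4),s['ee_rot'].round(3)[:,1],s['gripper_width'],s['wrist_force'].round(1))
w=r.capture('wrist');np.savez('w3.npz',**w);P=wcloud(w)
m=(P[...,2]>.098)&(P[...,2]<.118)&(P[...,0]>.4)&(P[...,0]<.72)&(P[...,1]>.17)&(P[...,1]<.262)
n,l,st,ce=cv2.connectedComponentsWithStats(cv2.erode(m.astype(np.uint8),np.ones((2,2))))
for i in range(1,n):
    if st[i,4]>100:
        q=P[l==i];a=cv2.minAreaRect(q[:,:2].astype(np.float32));print(st[i],np.round(a[0],4),np.round(a[1],4),round(a[2],1),np.median(q[:,2]).round(4))
E
python3 heels.py
python3 - <<'E'
from h import *
w=dict(np.load('w3.npz'));cv2.imwrite('pics/w3.png',w['img'])
E
```

```text
7.6 [0.4513 0.2191 0.1658] [-1.    -0.011  0.01 ] 0.80181223003303 [-0.3 -0.3  0.6]
[  81  201   63   44 1932] [0.6229 0.2209] [0.0642 0.0349] 0.5 0.1067
[ 161  200   82   65 3476] [0.5374 0.2264] [0.0643 0.0487] 2.0 0.1068
[ 269  201   93   67 5448] [0.4534 0.226 ] [0.0489 0.0638] 89.9 0.1069
```

View pics/w3.png

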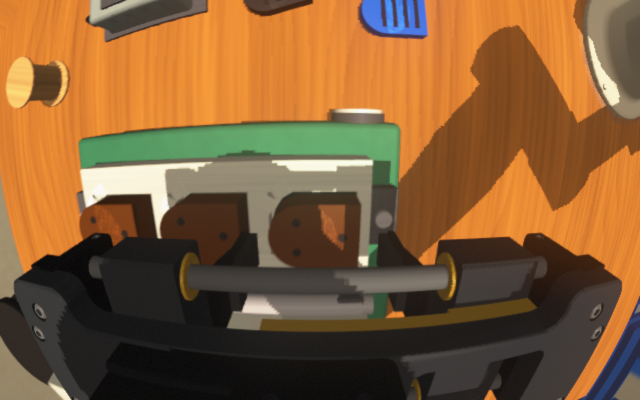

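Request:
{"method": "apply_moves", "body": {
  "plan": [
    {"grip":0.8,"offset":[0,0,0],"spin":0},
    {"grip":0.8,"offset":[0,0,0],"spin":0}
  ]
}}

```text
time_s: 7.85
tcp_pos: [0.4555, 0.2235, 0.1732]
ee_rot: [[0.014, -1.0, 0.004], [-1.0, -0.014, 0.003], [-0.003, -0.004, -1.0]]
wrist_force: [-0.3, -0.0, 0.1]
gripper_width: 0.798
gripper_force: 0.0
```

Request:
{"method": "apply_moves", "body": {
  "plan": [
    {"grip":0.8,"offset":[-0.25,0.2,1],"spin":0},
    {"grip":0.8,"offset":[-0.25,0.2,2],"spin":0},
    {"grip":0.8,"offset":[-0.25,0.2,3],"spin":0},
    {"grip":0.8,"offset":[-0.25,0.2,3.8],"spin":0},
    {"grip":0.8,"offset":[-0.25,0.2,3.8],"spin":0}
  ]
}}

```text
time_s: 8.35
tcp_pos: [0.4511, 0.2246, 0.1308]
ee_rot: [[0.014, -1.0, -0.003], [-1.0, -0.014, -0.002], [0.002, 0.003, -1.0]]
wrist_force: [0.1, -0.7, -1.1]
gripper_width: 0.804
gripper_force: 0.0
```

Request:
{"method": "apply_moves", "body": {
  "plan": [
    {"grip":0.8,"offset":[0,0,0],"spin":0},
    {"grip":0.8,"offset":[0,0,0],"spin":0}
  ]
}}

```text
time_s: 8.55
tcp_pos: [0.4522, 0.2255, 0.1328]
ee_rot: [[0.014, -1.0, 0.001], [-1.0, -0.014, 0.0], [-0.0, -0.001, -1.0]]
wrist_force: [-0.5, -1.5, 1.2]
gripper_width: 0.804
gripper_force: 0.0
```

```bash
python3 heels.py
python3 - <<'E'
from h import *
w=dict(np.load('w3.npz'));cv2.imwrite('pics/w4.png',cv2.resize(w['img'][170:300,130:430],None,fx=2.6,fy=2.6))
E
```

```text
8.55 [0.4522 0.2255 0.1328] [-1.    -0.014 -0.001] 0.8037070560727643 [-0.5 -1.5  1.2]
[  57  204   66   47 2038] [0.623 0.219] [0.0684 0.0326] 9.9 0.1067
[ 141  204   93   61 3472] [0.5372 0.221 ] [0.0634 0.0387] 0.8 0.1068
[ 264  206  110   62 6134] [0.4531 0.2206] [0.0635 0.0377] 0.9 0.1069
[377 231  20  36 128] [0.4174 0.2221] [0.0223 0.0077] 69.9 0.1152
```

View pics/w4.png

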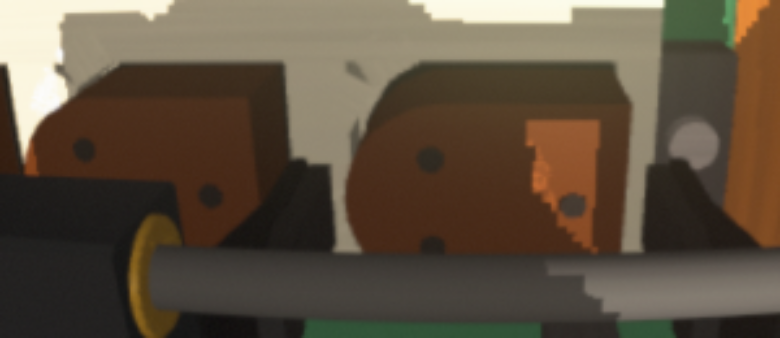

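The fingers straddle the heel, with the left finger over the gap to its neighbour. I'll go down and grip.

Request:
{"method": "apply_moves", "body": {
  "plan": [
    {"grip":0.8,"offset":[-0.1,0,1],"spin":0},
    {"grip":0.8,"offset":[-0.1,0,1.8],"spin":0},
    {"grip":0.8,"offset":[-0.1,0,2.5],"spin":0},
    {"grip":0.8,"offset":[-0.1,0,2.5],"spin":0},
    {"grip":0.75,"offset":[-0.1,0,2.5],"spin":0}
  ]
}}

```text
time_s: 9.1
tcp_pos: [0.4519, 0.2261, 0.1072]
ee_rot: [[0.014, -1.0, -0.0], [-1.0, -0.014, -0.001], [0.001, 0.0, -1.0]]
wrist_force: [0.1, -0.0, -0.2]
gripper_width: 0.771
gripper_force: 0.0
```

Request:
{"method": "apply_moves", "body": {
  "plan": [
    {"grip":0.6,"offset":[0,0,0],"spin":0},
    {"grip":0.5,"offset":[0,0,0],"spin":0},
    {"grip":0.5,"offset":[0,0,0],"spin":0}
  ]
}}

```text
time_s: 9.4
tcp_pos: [0.452, 0.2263, 0.1077]
ee_rot: [[0.014, -1.0, 0.0], [-1.0, -0.014, 0.0], [-0.0, -0.0, -1.0]]
wrist_force: [-0.4, 1.1, -1.1]
gripper_width: 0.732
gripper_force: 30.0
```

Request:
{"method": "apply_moves", "body": {
  "plan": [
    {"grip":0.5,"offset":[0,0,-3],"spin":0},
    {"grip":0.5,"offset":[0,0,-8],"spin":0},
    {"grip":0.5,"offset":[0,0,-12],"spin":0},
    {"grip":0.5,"offset":[5,0,-12],"spin":0},
    {"grip":0.5,"offset":[10,0,-12],"spin":0}
  ]
}}

```text
time_s: 9.9
tcp_pos: [0.4535, 0.1263, 0.2291]
ee_rot: [[0.017, -1.0, 0.003], [-1.0, -0.017, 0.002], [-0.002, -0.003, -1.0]]
wrist_force: [1.6, -0.4, -1.8]
gripper_width: 0.73
gripper_force: 30.0
```

Request:
{"method": "apply_moves", "body": {
  "plan": [
    {"grip":0.5,"offset":[5,0,0],"spin":0},
    {"grip":0.5,"offset":[10,0,0],"spin":0},
    {"grip":0.5,"offset":[15,0,0],"spin":0},
    {"grip":0.5,"offset":[20,0,0],"spin":0},
    {"grip":0.5,"offset":[25,0,0],"spin":0}
  ]
}}

```text
time_s: 10.4
tcp_pos: [0.4562, -0.1256, 0.2278]
ee_rot: [[0.014, -1.0, 0.001], [-1.0, -0.014, 0.0], [-0.0, -0.001, -1.0]]
wrist_force: [1.1, 0.2, -0.9]
gripper_width: 0.736
gripper_force: 30.0
```

Request:
{"method": "apply_moves", "body": {
  "plan": [
    {"grip":0.5,"offset":[5,0,0],"spin":0.145},
    {"grip":0.5,"offset":[10,0,0],"spin":0.29},
    {"grip":0.5,"offset":[15,0,0],"spin":0.435},
    {"grip":0.5,"offset":[20,0,0],"spin":0.58},
    {"grip":0.5,"offset":[25.4,0.4,0],"spin":0.725}
  ]
}}

```text
time_s: 10.9
tcp_pos: [0.4563, -0.3757, 0.2274]
ee_rot: [[-0.657, -0.754, 0.0], [-0.754, 0.657, 0.0], [-0.0, 0.0, -1.0]]
wrist_force: [1.7, 0.2, -0.8]
gripper_width: 0.73
gripper_force: 30.0
```

Request:
{"method": "apply_moves", "body": {
  "plan": [
    {"grip":0.5,"offset":[0,0,0],"spin":0.145},
    {"grip":0.5,"offset":[0,0,0],"spin":0.29},
    {"grip":0.5,"offset":[0,0,0],"spin":0.435},
    {"grip":0.5,"offset":[0,0,0],"spin":0.58},
    {"grip":0.5,"offset":[0,0,0],"spin":0.725}
  ]
}}

```text
time_s: 11.4
tcp_pos: [0.4562, -0.3735, 0.2272]
ee_rot: [[-0.992, -0.128, -0.001], [-0.128, 0.992, 0.001], [0.001, 0.001, -1.0]]
wrist_force: [-0.8, -0.9, -0.9]
gripper_width: 0.735
gripper_force: 29.9
```

Run:
```python
from h import *
s=r.sense();print(s['time_s'],s['tcp_pos'].round(4),s['ee_rot'].round(3),s['gripper_width'],s['wrist_force'].round(1))
w=r.capture('wrist');np.savez('w5.npz',**w);P=wcloud(w)
m=(P[...,2]>.023)&(P[...,2]<.034)&(P[...,0]>.38)&(P[...,0]<.66)&(P[...,1]<-.26)&(P[...,1]>-.5)
q=P[m];print(m.sum());a=cv2.minAreaRect(q[:,:2].astype(np.float32));print(a)
S=r.capture('side');PS=cloud(S);m=(PS[...,2]>.022)&(PS[...,2]<.034)&(PS[...,0]>.36)&(PS[...,0]<.66)&(PS[...,1]<-.26)&(PS[...,1]>-.5);print(cv2.minAreaRect(PS[m][:,:2].astype(np.float32)))
cv2.imwrite('pics/w5.png',w['img'])
```

```text
11.4 [ 0.4562 -0.3735  0.2272] [[-0.992 -0.128 -0.001]
 [-0.128  0.992  0.001]
 [ 0.001  0.001 -1.   ]] 0.7353634857471182 [-0.8 -0.9 -0.9]
2310
((0.5153346657752991, -0.3695879578590393), (0.2096804976463318, 0.17107319831848145), 6.858438014984131)
((0.4945272207260132, -0.37133461236953735), (0.25410792231559753, 0.18348968029022217), 6.266402721405029)
```

View pics/w5.png

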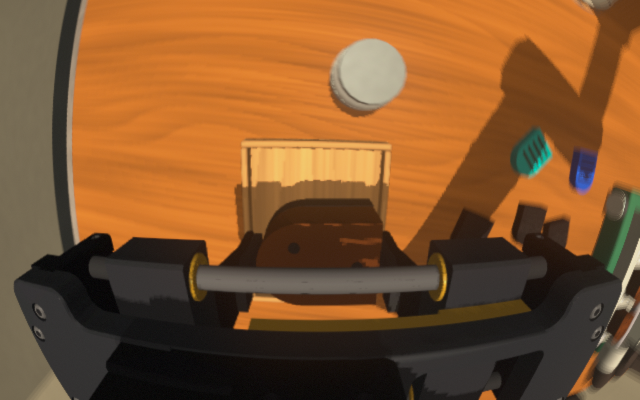

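The heel is held level over the tray, whose rim spans (243..390,145). The jar is clear at (367,75). Lowering now.

Request:
{"method": "apply_moves", "body": {
  "plan": [
    {"grip":0.5,"offset":[0,-0.3,4.5],"spin":0},
    {"grip":0.5,"offset":[0,-0.3,9],"spin":0},
    {"grip":0.5,"offset":[0,-0.3,13],"spin":0},
    {"grip":0.5,"offset":[0,-0.3,16],"spin":0},
    {"grip":0.5,"offset":[0,-0.3,17],"spin":0}
  ]
}}

```text
time_s: 12.0
tcp_pos: [0.4548, -0.3754, 0.054]
ee_rot: [[-0.991, -0.137, -0.006], [-0.137, 0.991, 0.003], [0.006, 0.004, -1.0]]
wrist_force: [-0.7, -0.8, -1.4]
gripper_width: 0.731
gripper_force: 30.0
```

Request:
{"method": "apply_moves", "body": {
  "plan": [
    {"grip":0.5,"offset":[0,0,0.3],"spin":0},
    {"grip":0.5,"offset":[0,0,0.5],"spin":0},
    {"grip":0.5,"offset":[0,0,0.5],"spin":0}
  ]
}}

```text
time_s: 12.3
tcp_pos: [0.458, -0.3771, 0.0541]
ee_rot: [[-0.991, -0.135, 0.003], [-0.135, 0.991, -0.001], [-0.003, -0.002, -1.0]]
wrist_force: [0.0, 0.5, -0.7]
gripper_width: 0.731
gripper_force: 30.0
```

Request:
{"method": "apply_moves", "body": {
  "plan": [
    {"grip":0.83,"offset":[0,0,0],"spin":0},
    {"grip":0.83,"offset":[0,0,0],"spin":0},
    {"grip":0.83,"offset":[0,0,-5],"spin":0},
    {"grip":0.83,"offset":[0,0,-10],"spin":0},
    {"grip":0.83,"offset":[0,0,-15],"spin":0}
  ]
}}

```text
time_s: 12.8
tcp_pos: [0.4568, -0.3766, 0.2051]
ee_rot: [[-0.991, -0.135, 0.0], [-0.135, 0.991, -0.001], [-0.0, -0.001, -1.0]]
wrist_force: [0.9, -0.5, -0.1]
gripper_width: 0.827
gripper_force: 0.0
```

Request:
{"method": "apply_moves", "body": {
  "plan": [
    {"grip":0.8,"offset":[-1.6,3.8,-3.5],"spin":0},
    {"grip":0.8,"offset":[-3.2,7.7,-3.5],"spin":0},
    {"grip":0.8,"offset":[-4.8,11.5,-3.5],"spin":0},
    {"grip":0.8,"offset":[-6.5,15.3,-3.5],"spin":0},
    {"grip":0.8,"offset":[-8.2,19.2,-3.5],"spin":0}
  ]
}}

```text
time_s: 13.3
tcp_pos: [0.5127, -0.1738, 0.2388]
ee_rot: [[-0.991, -0.134, 0.002], [-0.134, 0.991, -0.0], [-0.002, -0.001, -1.0]]
wrist_force: [0.6, -0.2, 0.2]
gripper_width: 0.804
gripper_force: 0.0
```

Request:
{"method": "apply_moves", "body": {
  "plan": [
    {"grip":0.8,"offset":[-1.6,3.8,0],"spin":0},
    {"grip":0.8,"offset":[-3.2,7.7,0],"spin":0},
    {"grip":0.8,"offset":[-4.8,11.5,0],"spin":0},
    {"grip":0.8,"offset":[-6.5,15.3,0],"spin":0},
    {"grip":0.8,"offset":[-8.2,19.2,0],"spin":0}
  ]
}}

```text
time_s: 13.8
tcp_pos: [0.5682, 0.0276, 0.2387]
ee_rot: [[-0.991, -0.135, 0.002], [-0.135, 0.991, 0.0], [-0.002, 0.0, -1.0]]
wrist_force: [0.9, -0.1, 0.2]
gripper_width: 0.802
gripper_force: 0.0
```

Request:
{"method": "apply_moves", "body": {
  "plan": [
    {"grip":0.8,"offset":[-1.6,3.8,0],"spin":-0.145},
    {"grip":0.8,"offset":[-3.2,7.7,0],"spin":-0.29},
    {"grip":0.8,"offset":[-4.8,11.5,0],"spin":-0.435},
    {"grip":0.8,"offset":[-6.5,15.3,0],"spin":-0.58},
    {"grip":0.8,"offset":[-8.2,19.3,0],"spin":-0.725}
  ]
}}

```text
time_s: 14.3
tcp_pos: [0.6235, 0.2298, 0.2386]
ee_rot: [[-0.648, -0.762, 0.001], [-0.762, 0.648, 0.001], [-0.001, -0.001, -1.0]]
wrist_force: [0.8, -0.6, 0.0]
gripper_width: 0.8
gripper_force: 0.0
```

Request:
{"method": "apply_moves", "body": {
  "plan": [
    {"grip":0.8,"offset":[0,0,0],"spin":-0.145},
    {"grip":0.8,"offset":[0,0,0],"spin":-0.29},
    {"grip":0.8,"offset":[0,0,0],"spin":-0.435},
    {"grip":0.8,"offset":[0,0,0],"spin":-0.58},
    {"grip":0.8,"offset":[0,0,0],"spin":-0.724}
  ]
}}

```text
time_s: 14.8
tcp_pos: [0.6232, 0.2283, 0.2384]
ee_rot: [[0.019, -1.0, 0.001], [-1.0, -0.019, 0.001], [-0.001, -0.001, -1.0]]
wrist_force: [-0.8, -0.0, 0.4]
gripper_width: 0.803
gripper_force: 0.0
```

Request:
{"method": "apply_moves", "body": {
  "plan": [
    {"grip":0.8,"offset":[0,0,2],"spin":0},
    {"grip":0.8,"offset":[0,0,4],"spin":0},
    {"grip":0.8,"offset":[0,0,6],"spin":0},
    {"grip":0.8,"offset":[0,0,6],"spin":0},
    {"grip":0.8,"offset":[0,0,6],"spin":0}
  ]
}}

```text
time_s: 15.3
tcp_pos: [0.6236, 0.2282, 0.1784]
ee_rot: [[0.013, -1.0, 0.001], [-1.0, -0.013, -0.0], [0.0, -0.001, -1.0]]
wrist_force: [0.1, -0.3, 0.5]
gripper_width: 0.801
gripper_force: 0.0
```

```bash
python3 heels.py
python3 - <<'E'
from h import *
T=r.capture('top');P=cloud(T)
m=(P[...,2]>.042)&(P[...,2]<.06)&(P[...,0]>.38)&(P[...,0]<.66)&(P[...,1]<-.26)&(P[...,1]>-.5)
q=P[m];print(m.sum(),cv2.minAreaRect(q[:,:2].astype(np.float32)),np.median(q[:,2]))
E
```

```text
15.3 [0.6236 0.2282 0.1784] [-1.    -0.013 -0.001] 0.8013734652733678 [ 0.1 -0.3  0.5]
[ 276  187   88   64 4998] [0.6232 0.2281] [0.0634 0.0491] 1.2 0.1069
[ 390  186   82   63 4080] [0.5378 0.2262] [0.065  0.0481] 1.0 0.107
411 ((0.4588690996170044, -0.3780880868434906), (0.04769772291183472, 0.064919613301754), 7.506037712097168) 0.05337798256306299
```

Request:
{"method": "apply_moves", "body": {
  "plan": [
    {"grip":0.8,"offset":[0,0,2.5],"spin":0},
    {"grip":0.8,"offset":[0,0,4.5],"spin":0},
    {"grip":0.8,"offset":[0,0,6],"spin":0},
    {"grip":0.8,"offset":[0,0,7.1],"spin":0},
    {"grip":0.8,"offset":[0,0,7.1],"spin":0}
  ]
}}

```text
time_s: 15.9
tcp_pos: [0.6229, 0.228, 0.1058]
ee_rot: [[0.013, -1.0, -0.001], [-1.0, -0.013, -0.001], [0.001, 0.001, -1.0]]
wrist_force: [-0.5, -0.2, -0.4]
gripper_width: 0.799
gripper_force: 0.0
```

Request:
{"method": "apply_moves", "body": {
  "plan": [
    {"grip":0.7,"offset":[0,0,0],"spin":0},
    {"grip":0.6,"offset":[0,0,0],"spin":0},
    {"grip":0.5,"offset":[0,0,0],"spin":0},
    {"grip":0.5,"offset":[0,0,0],"spin":0}
  ]
}}

```text
time_s: 16.3
tcp_pos: [0.6239, 0.2286, 0.1078]
ee_rot: [[0.013, -1.0, 0.002], [-1.0, -0.013, 0.001], [-0.001, -0.002, -1.0]]
wrist_force: [-1.3, 1.4, 2.5]
gripper_width: 0.728
gripper_force: 30.0
```

Request:
{"method": "apply_moves", "body": {
  "plan": [
    {"grip":0.5,"offset":[0,0,-3],"spin":0},
    {"grip":0.5,"offset":[0,0,-8],"spin":0},
    {"grip":0.5,"offset":[0,0,-13],"spin":0},
    {"grip":0.5,"offset":[0,0,-16],"spin":0},
    {"grip":0.5,"offset":[4,1,-16],"spin":0}
  ]
}}

```text
time_s: 16.8
tcp_pos: [0.6167, 0.1917, 0.2723]
ee_rot: [[0.018, -1.0, 0.012], [-1.0, -0.018, 0.005], [-0.005, -0.012, -1.0]]
wrist_force: [0.3, -0.5, -1.4]
gripper_width: 0.732
gripper_force: 30.0
```

Request:
{"method": "apply_moves", "body": {
  "plan": [
    {"grip":0.5,"offset":[5,1,0],"spin":0},
    {"grip":0.5,"offset":[10,2,0],"spin":0},
    {"grip":0.5,"offset":[15,3,0],"spin":0},
    {"grip":0.5,"offset":[20,4,0],"spin":0},
    {"grip":0.5,"offset":[24.5,4.6,0],"spin":0}
  ]
}}

```text
time_s: 17.3
tcp_pos: [0.5698, -0.0592, 0.2668]
ee_rot: [[0.013, -1.0, 0.0], [-1.0, -0.013, 0.0], [-0.0, -0.0, -1.0]]
wrist_force: [1.2, 0.6, -0.9]
gripper_width: 0.73
gripper_force: 30.0
```

Request:
{"method": "apply_moves", "body": {
  "plan": [
    {"grip":0.5,"offset":[5,0,0],"spin":0.145},
    {"grip":0.5,"offset":[10,0,0],"spin":0.29},
    {"grip":0.5,"offset":[15,0,0],"spin":0.435},
    {"grip":0.5,"offset":[20,0,0],"spin":0.58},
    {"grip":0.5,"offset":[24.5,0,0],"spin":0.725}
  ]
}}

```text
time_s: 17.8
tcp_pos: [0.5736, -0.3047, 0.2665]
ee_rot: [[-0.658, -0.753, -0.0], [-0.753, 0.658, 0.0], [-0.0, 0.0, -1.0]]
wrist_force: [0.4, 1.1, -0.6]
gripper_width: 0.729
gripper_force: 30.0
```

Request:
{"method": "apply_moves", "body": {
  "plan": [
    {"grip":0.5,"offset":[4,4,0],"spin":0.145},
    {"grip":0.5,"offset":[4.1,-3.7,0],"spin":0.29},
    {"grip":0.5,"offset":[4.1,-3.7,0],"spin":0.435},
    {"grip":0.5,"offset":[4.1,-3.7,0],"spin":0.58},
    {"grip":0.5,"offset":[4.1,-3.7,0],"spin":0.725}
  ]
}}

```text
time_s: 18.3
tcp_pos: [0.575, -0.3583, 0.2656]
ee_rot: [[-0.992, -0.126, -0.001], [-0.126, 0.992, 0.001], [0.001, 0.001, -1.0]]
wrist_force: [-0.1, -0.0, 0.0]
gripper_width: 0.731
gripper_force: 30.0
```

Request:
{"method": "apply_moves", "body": {
  "plan": [
    {"grip":0.5,"offset":[0,-0.4,5],"spin":0},
    {"grip":0.5,"offset":[0,-0.4,10],"spin":0},
    {"grip":0.5,"offset":[0,-0.4,14.5],"spin":0},
    {"grip":0.5,"offset":[0,-0.4,18],"spin":0},
    {"grip":0.5,"offset":[0,-0.4,20.5],"spin":0}
  ]
}}

```text
time_s: 18.8
tcp_pos: [0.5742, -0.361, 0.0581]
ee_rot: [[-0.991, -0.133, -0.004], [-0.133, 0.991, 0.002], [0.004, 0.003, -1.0]]
wrist_force: [-0.7, -0.8, -0.7]
gripper_width: 0.732
gripper_force: 30.0
```

Request:
{"method": "apply_moves", "body": {
  "plan": [
    {"grip":0.5,"offset":[0,0,0.4],"spin":0},
    {"grip":0.5,"offset":[0,0,0.8],"spin":0},
    {"grip":0.5,"offset":[0,0,0.8],"spin":0},
    {"grip":0.5,"offset":[0,0,0.8],"spin":0}
  ]
}}

```text
time_s: 19.2
tcp_pos: [0.5769, -0.3621, 0.0555]
ee_rot: [[-0.991, -0.134, 0.003], [-0.134, 0.991, -0.001], [-0.003, -0.002, -1.0]]
wrist_force: [0.2, -0.1, -1.8]
gripper_width: 0.733
gripper_force: 30.0
```

Request:
{"method": "apply_moves", "body": {
  "plan": [
    {"grip":0.83,"offset":[0,0,0],"spin":0},
    {"grip":0.83,"offset":[0,0,0],"spin":0},
    {"grip":0.83,"offset":[0,0,-5],"spin":0},
    {"grip":0.83,"offset":[0,0,-10],"spin":0},
    {"grip":0.83,"offset":[0,0,-15],"spin":0}
  ]
}}

```text
time_s: 19.7
tcp_pos: [0.5757, -0.3617, 0.2059]
ee_rot: [[-0.991, -0.134, 0.0], [-0.134, 0.991, -0.001], [-0.0, -0.001, -1.0]]
wrist_force: [1.9, -1.4, -0.4]
gripper_width: 0.824
gripper_force: 0.0
```

Request:
{"method": "apply_moves", "body": {
  "plan": [
    {"grip":0.85,"offset":[0,4,-3],"spin":0},
    {"grip":0.85,"offset":[-0.5,8,-3],"spin":0},
    {"grip":0.85,"offset":[-0.7,12,-3],"spin":0},
    {"grip":0.85,"offset":[-1,16,-3],"spin":0},
    {"grip":0.85,"offset":[-1.4,19.6,-3],"spin":0}
  ]
}}

```text
time_s: 20.2
tcp_pos: [0.5633, -0.1639, 0.2346]
ee_rot: [[-0.991, -0.134, 0.002], [-0.134, 0.991, 0.0], [-0.002, -0.0, -1.0]]
wrist_force: [0.4, 0.3, 0.2]
gripper_width: 0.847
gripper_force: 0.0
```

Request:
{"method": "apply_moves", "body": {
  "plan": [
    {"grip":0.85,"offset":[0,4,0],"spin":0},
    {"grip":0.85,"offset":[-0.5,8,0],"spin":0},
    {"grip":0.85,"offset":[-0.7,12,0],"spin":0},
    {"grip":0.85,"offset":[-1,16,0],"spin":0},
    {"grip":0.85,"offset":[-1.4,19.6,0],"spin":0}
  ]
}}

```text
time_s: 20.7
tcp_pos: [0.551, 0.0324, 0.2346]
ee_rot: [[-0.991, -0.134, 0.002], [-0.134, 0.991, 0.001], [-0.002, 0.0, -1.0]]
wrist_force: [0.4, -0.9, 0.1]
gripper_width: 0.849
gripper_force: 0.0
```

Request:
{"method": "apply_moves", "body": {
  "plan": [
    {"grip":0.85,"offset":[0,4,0],"spin":-0.145},
    {"grip":0.85,"offset":[-0.5,8,0],"spin":-0.29},
    {"grip":0.85,"offset":[-0.7,12,0],"spin":-0.435},
    {"grip":0.85,"offset":[-1,16,0],"spin":-0.58},
    {"grip":0.85,"offset":[-1.4,19.6,0],"spin":-0.725}
  ]
}}

```text
time_s: 21.2
tcp_pos: [0.5387, 0.2286, 0.2346]
ee_rot: [[-0.648, -0.761, 0.001], [-0.761, 0.648, 0.001], [-0.002, -0.0, -1.0]]
wrist_force: [0.1, 0.3, 0.3]
gripper_width: 0.852
gripper_force: 0.0
```

Request:
{"method": "apply_moves", "body": {
  "plan": [
    {"grip":0.85,"offset":[0,0,0],"spin":-0.145},
    {"grip":0.85,"offset":[0,0,0],"spin":-0.29},
    {"grip":0.85,"offset":[0,0,0],"spin":-0.435},
    {"grip":0.85,"offset":[0,0,0],"spin":-0.58},
    {"grip":0.85,"offset":[0,0,0],"spin":-0.724}
  ]
}}

```text
time_s: 21.7
tcp_pos: [0.5391, 0.2268, 0.2343]
ee_rot: [[0.018, -1.0, 0.001], [-1.0, -0.018, 0.001], [-0.001, -0.001, -1.0]]
wrist_force: [1.0, -0.0, 0.1]
gripper_width: 0.854
gripper_force: 0.0
```

Request:
{"method": "apply_moves", "body": {
  "plan": [
    {"grip":0.85,"offset":[0,0,2],"spin":0},
    {"grip":0.85,"offset":[0,0,4],"spin":0},
    {"grip":0.85,"offset":[0,0,5.5],"spin":0},
    {"grip":0.85,"offset":[0,0,5.5],"spin":0},
    {"grip":0.85,"offset":[0,0,5.5],"spin":0}
  ]
}}

```text
time_s: 22.2
tcp_pos: [0.5395, 0.2268, 0.1794]
ee_rot: [[0.012, -1.0, 0.001], [-1.0, -0.012, 0.0], [-0.0, -0.001, -1.0]]
wrist_force: [0.4, -0.6, 0.7]
gripper_width: 0.849
gripper_force: 0.0
```

```bash
python3 heels.py
python3 - <<'E'
from h import *
T=r.capture('top');P=cloud(T);np.savez('t3.npz',**T)
m=(P[...,2]>.042)&(P[...,2]<.06)&(P[...,0]>.38)&(P[...,0]<.66)&(P[...,1]<-.26)&(P[...,1]>-.5)
n,l,st,ce=cv2.connectedComponentsWithStats(m.astype(np.uint8))
for i in range(1,n):
    if st[i,4]>50: q=P[l==i];print(cv2.minAreaRect(q[:,:2].astype(np.float32)),np.median(q[:,2]))
m=(P[...,2]>.009)&(P[...,2]<.024)&(T['img'].max(2)<110);m[:,:325]=0;m[:,440:]=0
n,l,st,ce=cv2.connectedComponentsWithStats(m.astype(np.uint8))
for i in range(1,n):
    if st[i,4]>50: q=P[l==i];print('tread',st[i],cv2.minAreaRect(q[:,:2].astype(np.float32)),np.median(q[:,2]))
E
```

```text
22.2 [0.5395 0.2268 0.1794] [-1.    -0.012 -0.001] 0.8488220409352997 [ 0.4 -0.6  0.7]
[ 279  186   87   64 4943] [0.5374 0.2265] [0.0625 0.049 ] 1.7 0.1069
((0.577404797077179, -0.3635741174221039), (0.047934651374816895, 0.06672452390193939), 7.674664497375488) 0.0533112357078429
((0.4587796628475189, -0.37799251079559326), (0.04782439023256302, 0.06537460535764694), 7.467000961303711) 0.05347514640047578
tread [398 215  19  22 327] ((0.5043400526046753, -0.1567641943693161), (0.04519200325012207, 0.06117357686161995), 78.55655670166016) 0.01745186593808409
tread [340 218  19  23 301] ((0.4945704936981201, 0.01414230465888977), (0.0590006522834301, 0.04423628747463226), 17.3243408203125) 0.017600736240798883
tread [365 223  17  22 317] ((0.4793655574321747, -0.05635853484272957), (0.05960666015744209, 0.045474495738744736), 0.9518616795539856) 0.01758520812146246
```

Request:
{"method": "apply_moves", "body": {
  "plan": [
    {"grip":0.85,"offset":[0,0.2,2.5],"spin":0},
    {"grip":0.85,"offset":[0,0.2,4.5],"spin":0},
    {"grip":0.85,"offset":[0,0.2,6],"spin":0},
    {"grip":0.85,"offset":[0,0.2,7.2],"spin":0},
    {"grip":0.85,"offset":[0,0.2,7.2],"spin":0}
  ]
}}

```text
time_s: 22.8
tcp_pos: [0.5366, 0.2264, 0.1056]
ee_rot: [[0.012, -1.0, -0.002], [-1.0, -0.012, -0.001], [0.001, 0.002, -1.0]]
wrist_force: [0.4, -0.7, 0.2]
gripper_width: 0.85
gripper_force: 0.0
```

Request:
{"method": "apply_moves", "body": {
  "plan": [
    {"grip":0.7,"offset":[0,0,0],"spin":0},
    {"grip":0.6,"offset":[0,0,0],"spin":0},
    {"grip":0.5,"offset":[0,0,0],"spin":0},
    {"grip":0.5,"offset":[0,0,0],"spin":0}
  ]
}}

```text
time_s: 23.2
tcp_pos: [0.5377, 0.2271, 0.1078]
ee_rot: [[0.012, -1.0, 0.002], [-1.0, -0.012, 0.001], [-0.001, -0.002, -1.0]]
wrist_force: [-0.4, 0.2, 3.3]
gripper_width: 0.732
gripper_force: 30.0
```

Request:
{"method": "apply_moves", "body": {
  "plan": [
    {"grip":0.5,"offset":[0,0,-3],"spin":0},
    {"grip":0.5,"offset":[0,0,-8],"spin":0},
    {"grip":0.5,"offset":[0,0,-13],"spin":0},
    {"grip":0.5,"offset":[0,0,-16],"spin":0},
    {"grip":0.5,"offset":[4.5,0.7,-16],"spin":0}
  ]
}}

```text
time_s: 23.7
tcp_pos: [0.5338, 0.1854, 0.2719]
ee_rot: [[0.017, -1.0, 0.011], [-1.0, -0.017, 0.006], [-0.006, -0.012, -1.0]]
wrist_force: [-0.4, 0.5, -1.8]
gripper_width: 0.729
gripper_force: 30.0
```

Request:
{"method": "apply_moves", "body": {
  "plan": [
    {"grip":0.5,"offset":[5,0.5,0],"spin":0},
    {"grip":0.5,"offset":[10,1,0],"spin":0},
    {"grip":0.5,"offset":[15,1.5,0],"spin":0},
    {"grip":0.5,"offset":[20,2,0],"spin":0},
    {"grip":0.5,"offset":[24.7,2,0],"spin":0}
  ]
}}

```text
time_s: 24.2
tcp_pos: [0.5124, -0.0675, 0.2667]
ee_rot: [[0.012, -1.0, 0.0], [-1.0, -0.012, 0.0], [-0.0, -0.0, -1.0]]
wrist_force: [1.8, 0.3, -1.3]
gripper_width: 0.727
gripper_force: 30.0
```

Request:
{"method": "apply_moves", "body": {
  "plan": [
    {"grip":0.5,"offset":[5,0,0],"spin":0.145},
    {"grip":0.5,"offset":[10,0,0],"spin":0.29},
    {"grip":0.5,"offset":[15,0,0],"spin":0.435},
    {"grip":0.5,"offset":[20,0,0],"spin":0.58},
    {"grip":0.5,"offset":[24.7,0,0],"spin":0.725}
  ]
}}

```text
time_s: 24.7
tcp_pos: [0.5159, -0.3147, 0.2663]
ee_rot: [[-0.659, -0.752, -0.0], [-0.752, 0.659, 0.0], [-0.0, 0.0, -1.0]]
wrist_force: [0.5, 0.2, -2.2]
gripper_width: 0.728
gripper_force: 30.0
```

Request:
{"method": "apply_moves", "body": {
  "plan": [
    {"grip":0.5,"offset":[4.3,-3.9,0],"spin":0.145},
    {"grip":0.5,"offset":[4.3,-3.9,0],"spin":0.29},
    {"grip":0.5,"offset":[4.3,-3.9,0],"spin":0.435},
    {"grip":0.5,"offset":[4.3,-3.9,0],"spin":0.58},
    {"grip":0.5,"offset":[4.3,-3.9,0],"spin":0.72}
  ]
}}

```text
time_s: 25.2
tcp_pos: [0.5175, -0.3708, 0.2659]
ee_rot: [[-0.991, -0.131, -0.001], [-0.131, 0.991, 0.001], [0.001, 0.001, -1.0]]
wrist_force: [0.9, -0.8, -1.2]
gripper_width: 0.732
gripper_force: 30.0
```

Request:
{"method": "apply_moves", "body": {
  "plan": [
    {"grip":0.5,"offset":[0,0,5],"spin":0},
    {"grip":0.5,"offset":[0,0,10],"spin":0},
    {"grip":0.5,"offset":[0,0,14.5],"spin":0},
    {"grip":0.5,"offset":[0,0,18],"spin":0},
    {"grip":0.5,"offset":[0,0,20.5],"spin":0}
  ]
}}

```text
time_s: 25.7
tcp_pos: [0.5162, -0.3698, 0.0582]
ee_rot: [[-0.991, -0.137, -0.004], [-0.137, 0.991, 0.002], [0.004, 0.003, -1.0]]
wrist_force: [0.5, 1.0, -1.5]
gripper_width: 0.735
gripper_force: 30.0
```

Request:
{"method": "apply_moves", "body": {
  "plan": [
    {"grip":0.5,"offset":[0,0,0.5],"spin":0},
    {"grip":0.5,"offset":[0,0,0.9],"spin":0},
    {"grip":0.5,"offset":[0,0,0.9],"spin":0},
    {"grip":0.5,"offset":[0,0,0.9],"spin":0}
  ]
}}

```text
time_s: 26.1
tcp_pos: [0.5189, -0.3711, 0.0543]
ee_rot: [[-0.99, -0.138, 0.003], [-0.138, 0.99, -0.001], [-0.003, -0.002, -1.0]]
wrist_force: [0.5, -1.3, -0.5]
gripper_width: 0.727
gripper_force: 30.0
```

Request:
{"method": "apply_moves", "body": {
  "plan": [
    {"grip":0.83,"offset":[0,0,0],"spin":0},
    {"grip":0.83,"offset":[0,0,0],"spin":0},
    {"grip":0.83,"offset":[0,0,-5],"spin":0},
    {"grip":0.83,"offset":[0,0,-10],"spin":0},
    {"grip":0.83,"offset":[0,0,-15],"spin":0}
  ]
}}

```text
time_s: 26.6
tcp_pos: [0.5178, -0.3707, 0.205]
ee_rot: [[-0.99, -0.138, 0.0], [-0.138, 0.99, -0.001], [-0.0, -0.001, -1.0]]
wrist_force: [1.5, -0.5, -0.0]
gripper_width: 0.827
gripper_force: 0.0
```

Request:
{"method": "apply_moves", "body": {
  "plan": [
    {"grip":1,"offset":[-2,4,-3],"spin":0.135},
    {"grip":1,"offset":[-4,8,-6],"spin":0.135},
    {"grip":1,"offset":[-6,12,-9],"spin":0.135},
    {"grip":1,"offset":[-8,16,-9],"spin":0.135},
    {"grip":1,"offset":[-9,20,-9],"spin":0.135}
  ]
}}

```text
time_s: 27.1
tcp_pos: [0.581, -0.1585, 0.2953]
ee_rot: [[-1.0, -0.003, 0.006], [-0.003, 1.0, -0.0], [-0.006, -0.0, -1.0]]
wrist_force: [-0.3, 0.7, -0.3]
gripper_width: 0.995
gripper_force: 0.0
```

Request:
{"method": "apply_moves", "body": {
  "plan": [
    {"grip":1,"offset":[0,4,0],"spin":0},
    {"grip":1,"offset":[0,8,0],"spin":0},
    {"grip":1,"offset":[0,8,0],"spin":0},
    {"grip":1,"offset":[0,8,0],"spin":0},
    {"grip":1,"offset":[0,8,0],"spin":0}
  ]
}}

```text
time_s: 27.6
tcp_pos: [0.5793, -0.0807, 0.293]
ee_rot: [[-1.0, -0.002, 0.001], [-0.002, 1.0, -0.0], [-0.001, -0.0, -1.0]]
wrist_force: [0.1, 0.4, -0.2]
gripper_width: 1.001
gripper_force: 0.0
```

```bash
cat > treads.py <<'E'
from h import *
import sys
s=r.sense();print(s['time_s'],s['tcp_pos'].round(4),s['ee_rot'].round(3)[:,1],s['gripper_width'],s['wrist_force'].round(1))
w=r.capture('wrist');P=wcloud(w);np.savez('w6.npz',**w);cv2.imwrite('pics/last_w.png',w['img'])
hsv=cv2.cvtColor(w['img'],cv2.COLOR_BGR2HSV)
m=(P[...,2]>.008)&(P[...,2]<.024)&(P[...,0]<.58)&(P[...,0]>.38)&(P[...,1]>-.24)&(P[...,1]<.1)&(w['img'].max(2)<125)&((hsv[...,0]<35)|(hsv[...,1]<70)|(hsv[...,0]>150))
n,l,st,ce=cv2.connectedComponentsWithStats(cv2.erode(m.astype(np.uint8),np.ones((2,2))))
for i in range(1,n):
    if st[i,4]>150:
        q=P[l==i][:,:2];a=cv2.minAreaRect(q.astype(np.float32));
        c,(d1,d2),ang=a; ang=ang if d1>d2 else ang-90
        v=np.array([np.cos(np.radians(ang)),np.sin(np.radians(ang))]);v=v if v[0]>0 else -v
        t=(q-c)@v;o=(q-c)@np.array([-v[1],v[0]])
        print(st[i],'c',np.round(c,4),'size',np.round([d1,d2],4),'yaw',np.degrees(np.arctan2(v[1],v[0])).round(1),'z',np.median(P[l==i][:,2]).round(4),'width front/back',np.ptp(o[t>.024]).round(3),np.ptp(o[t<-.024]).round(3))
E
python3 treads.py
python3 - <<'E'
from h import *
T=r.capture('top');P=cloud(T)
m=(P[...,2]>.042)&(P[...,2]<.06)&(P[...,0]>.38)&(P[...,0]<.66)&(P[...,1]<-.26)&(P[...,1]>-.5)
n,l,st,ce=cv2.connectedComponentsWithStats(m.astype(np.uint8))
for i in range(1,n):
    if st[i,4]>50: q=P[l==i];print(cv2.minAreaRect(q[:,:2].astype(np.float32)),np.median(q[:,2]))
E
```

```text
27.6 [ 0.5793 -0.0807  0.293 ] [-0.002  1.    -0.   ] 1.0008637750255145 [ 0.1  0.4 -0.2]
((0.5772852897644043, -0.3628683388233185), (0.04811375215649605, 0.0653579905629158), 7.899590969085693) 0.05330476042044212
((0.519137442111969, -0.3722288906574249), (0.047818396240472794, 0.06598027050495148), 7.290193557739258) 0.053429744548043695
((0.4588443338871002, -0.37818461656570435), (0.0477997325360775, 0.06491962820291519), 7.546560764312744) 0.05338749101436949Traceback (most recent call last):
  File "treads.py", line 14, in <module>
    print(st[i],'c',np.round(c,4),'size',np.round([d1,d2],4),'yaw',np.degrees(np.arctan2(v[1],v[0])).round(1),'z',np.median(P[l==i][:,2]).round(4),'width front/back',np.ptp(o[t>.024]).round(3),np.ptp(o[t<-.024]).round(3))
                                                                                                                                                                      ~~~~~~^^^^^^^^^^^
    return _methods._ptp(a, axis=axis, out=out, **kwargs)
           ~~~~~~~~~~~~~^^^^^^^^^^^^^^^^^^^^^^^^^^^^^^^^^
    umr_maximum(a, axis, None, out, keepdims),
    ~~~~~~~~~~~^^^^^^^^^^^^^^^^^^^^^^^^^^^^^^
ValueError: zero-size array to reduction operation maximum which has no identity
```

All three heels stand in the tray (tops at 0.053). The tread script tripped on a small blob, so I'll fix that and look.

```bash
sed -i 's/st\[i,4\]>150/st[i,4]>700/; s/np.ptp(o\[t>.024\])/np.ptp(np.r_[0,o[t>.024]])/; s/np.ptp(o\[t<-.024\])/np.ptp(np.r_[0,o[t<-.024]])/' treads.py; python3 treads.py; cp pics/last_w.png pics/w6.png
```

```text
27.7 [ 0.5793 -0.0812  0.2927] [-0.001  1.    -0.   ] 1.002850464783373 [ 0.4 -0.3  0.5]
[ 320   73   35   45 1122] c [ 0.4794 -0.0555] size [0.0598 0.0454] yaw 1.3 z 0.015 width front/back 0.032 0.044
[ 367   82   40   49 1373] c [0.4946 0.0144] size [0.0624 0.0481] yaw 16.7 z 0.0151 width front/back 0.031 0.047
[ 245   91   39   47 1358] c [ 0.5057 -0.1554] size [0.0463 0.0607] yaw -11.5 z 0.0151 width front/back 0.029 0.045
```

View pics/w6.png

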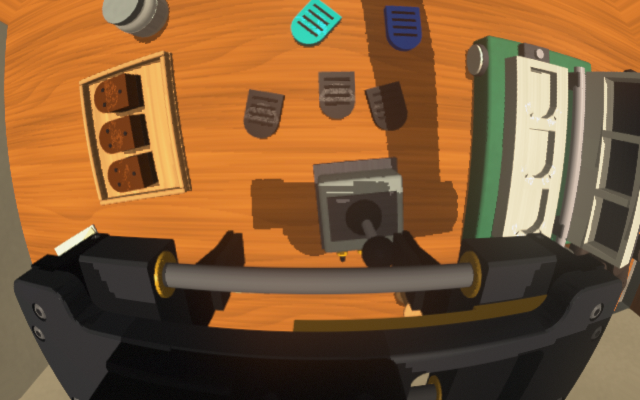

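Treads seen from above: B (335,95), C (385,105), A (263,112), all noses +x with tops about 15 mm up. Heels are upright in the tray and the cavities are empty. I'll start with B.

Request:
{"method": "apply_moves", "body": {
  "plan": [
    {"grip":0.95,"offset":[4,1,0],"spin":-0.145},
    {"grip":0.95,"offset":[8,2,0],"spin":-0.29},
    {"grip":0.95,"offset":[10,2.5,0],"spin":-0.435},
    {"grip":0.95,"offset":[10,2.5,0],"spin":-0.58},
    {"grip":0.95,"offset":[10,2.5,0],"spin":-0.725}
  ]
}}

```text
time_s: 28.25
tcp_pos: [0.4786, -0.0561, 0.2932]
ee_rot: [[-0.743, -0.669, 0.001], [-0.669, 0.743, 0.0], [-0.001, -0.001, -1.0]]
wrist_force: [-0.4, 0.8, -0.9]
gripper_width: 0.95
gripper_force: 0.0
```

Request:
{"method": "apply_moves", "body": {
  "plan": [
    {"grip":0.95,"offset":[0,0,2],"spin":-0.145},
    {"grip":0.95,"offset":[0,0,5],"spin":-0.29},
    {"grip":0.95,"offset":[0,0,8],"spin":-0.435},
    {"grip":0.95,"offset":[0,0,11],"spin":-0.58},
    {"grip":0.95,"offset":[0,0,14],"spin":-0.725}
  ]
}}

```text
time_s: 28.75
tcp_pos: [0.4793, -0.0563, 0.1517]
ee_rot: [[-0.113, -0.994, 0.001], [-0.994, 0.113, 0.0], [-0.0, -0.001, -1.0]]
wrist_force: [0.2, -0.0, -0.8]
gripper_width: 0.949
gripper_force: 0.0
```

Request:
{"method": "apply_moves", "body": {
  "plan": [
    {"grip":0.95,"offset":[0,0,2],"spin":-0.143},
    {"grip":0.95,"offset":[0,0,4],"spin":-0.143},
    {"grip":0.95,"offset":[0,0,4],"spin":-0.143},
    {"grip":0.95,"offset":[0,0,4],"spin":-0.143},
    {"grip":0.95,"offset":[0,0,4],"spin":-0.143}
  ]
}}

```text
time_s: 29.25
tcp_pos: [0.4803, -0.0556, 0.1137]
ee_rot: [[0.025, -1.0, 0.003], [-1.0, -0.025, 0.0], [-0.0, -0.003, -1.0]]
wrist_force: [0.7, 0.5, 1.0]
gripper_width: 0.946
gripper_force: 0.0
```

```bash
python3 treads.py
```

```text
29.25 [ 0.4803 -0.0556  0.1137] [-1.    -0.025 -0.003] 0.9457535955008236 [0.7 0.5 1. ]
[ 250   50   87   69 4077] c [ 0.5047 -0.1564] size [0.047  0.0621] yaw -11.8 z 0.015 width front/back 0.031 0.046
[ 282  179   78   58 4013] c [ 0.4788 -0.0558] size [0.0626 0.0486] yaw 1.5 z 0.015 width front/back 0.033 0.049
```

Request:
{"method": "apply_moves", "body": {
  "plan": [
    {"grip":0.95,"offset":[0,0.1,3],"spin":0},
    {"grip":0.95,"offset":[0,0.1,6],"spin":0},
    {"grip":0.95,"offset":[0,0.1,8],"spin":0},
    {"grip":0.95,"offset":[0,0.1,8.2],"spin":0},
    {"grip":0.95,"offset":[0,0.1,8.2],"spin":0}
  ]
}}

```text
time_s: 29.8
tcp_pos: [0.479, -0.0554, 0.0312]
ee_rot: [[0.025, -1.0, 0.001], [-1.0, -0.025, -0.0], [0.0, -0.001, -1.0]]
wrist_force: [-1.0, 0.5, -0.2]
gripper_width: 0.947
gripper_force: 0.0
```

Request:
{"method": "apply_moves", "body": {
  "plan": [
    {"grip":0.8,"offset":[0,0,0],"spin":0},
    {"grip":0.7,"offset":[0,0,0],"spin":0},
    {"grip":0.6,"offset":[0,0,0],"spin":0},
    {"grip":0.6,"offset":[0,0,0],"spin":0}
  ]
}}

```text
time_s: 30.2
tcp_pos: [0.4786, -0.0554, 0.0314]
ee_rot: [[0.025, -1.0, 0.001], [-1.0, -0.025, 0.0], [-0.0, -0.001, -1.0]]
wrist_force: [-1.2, 0.3, 4.5]
gripper_width: 0.726
gripper_force: 30.0
```

Request:
{"method": "apply_moves", "body": {
  "plan": [
    {"grip":0.6,"offset":[0,0,-3],"spin":0},
    {"grip":0.6,"offset":[0,0,-8],"spin":0},
    {"grip":0.6,"offset":[0,0,-13],"spin":0},
    {"grip":0.6,"offset":[0,0,-17],"spin":0},
    {"grip":0.6,"offset":[-4,0,-18],"spin":0}
  ]
}}

```text
time_s: 30.7
tcp_pos: [0.4797, -0.017, 0.2159]
ee_rot: [[0.02, -1.0, 0.01], [-1.0, -0.02, 0.001], [-0.001, -0.01, -1.0]]
wrist_force: [1.3, 0.5, -0.7]
gripper_width: 0.728
gripper_force: 30.0
```

Request:
{"method": "apply_moves", "body": {
  "plan": [
    {"grip":0.6,"offset":[-5,0.4,0],"spin":0.01},
    {"grip":0.6,"offset":[-10,0.8,0],"spin":0.01},
    {"grip":0.6,"offset":[-15,1.2,0],"spin":0.01},
    {"grip":0.6,"offset":[-20,1.6,0],"spin":0.01},
    {"grip":0.6,"offset":[-24.2,1.8,0],"spin":0.01}
  ]
}}

```text
time_s: 31.2
tcp_pos: [0.4524, 0.2282, 0.2108]
ee_rot: [[0.016, -1.0, 0.0], [-1.0, -0.016, 0.001], [-0.001, -0.0, -1.0]]
wrist_force: [0.3, -0.3, -0.3]
gripper_width: 0.724
gripper_force: 30.0
```

Request:
{"method": "apply_moves", "body": {
  "plan": [
    {"grip":0.6,"offset":[0,0,0],"spin":0},
    {"grip":0.6,"offset":[0,0,0],"spin":0}
  ]
}}

```text
time_s: 31.4
tcp_pos: [0.4526, 0.2267, 0.2102]
ee_rot: [[0.017, -1.0, -0.001], [-1.0, -0.017, -0.001], [0.0, 0.001, -1.0]]
wrist_force: [0.1, -0.2, -0.8]
gripper_width: 0.728
gripper_force: 30.0
```

```bash
cat > cav.py <<'E'
from h import *
s=r.sense();print(s['time_s'],s['tcp_pos'].round(4),s['ee_rot'].round(3)[:,1],s['gripper_width'],s['gripper_force'])
w=r.capture('wrist');P=wcloud(w);np.savez('w7.npz',**w);cv2.imwrite('pics/last_w.png',w['img'])
m=(P[...,2]>.0755)&(P[...,2]<.084)&(P[...,0]>.4)&(P[...,0]<.68)&(P[...,1]>.16)&(P[...,1]<.29)
print('face z',np.median(P[m][:,2]))
cs,h=cv2.findContours(m.astype(np.uint8),cv2.RETR_CCOMP,cv2.CHAIN_APPROX_NONE)
for c,hh in zip(cs,h[0]):
    if len(c)>60:
        q=np.array([on(w,p[0],.08,True)[:2] for p in c],np.float32);a=cv2.minAreaRect(q);print('hole' if hh[3]>=0 else 'outer',len(c),np.round(a[0],4),np.round(a[1],4),round(a[2],1),'px',c[:,0].mean(0).round())
# tread in hand / treads in cavities
E
python3 cav.py; cp pics/last_w.png pics/w7.png
```

```text
31.4 [0.4526 0.2267 0.2102] [-1.    -0.017  0.001] 0.7279504755444568 29.99933749437332
face z 0.07882440696023484
outer 740 [0.5388 0.2266] [0.2572 0.0994] 0.9 px [243. 183.]
hole 186 [0.621  0.2279] [0.0681 0.0524] 0.8 px [155. 197.]
hole 221 [0.5379 0.2263] [0.0689 0.0518] 1.6 px [231. 197.]
```

View pics/w7.png

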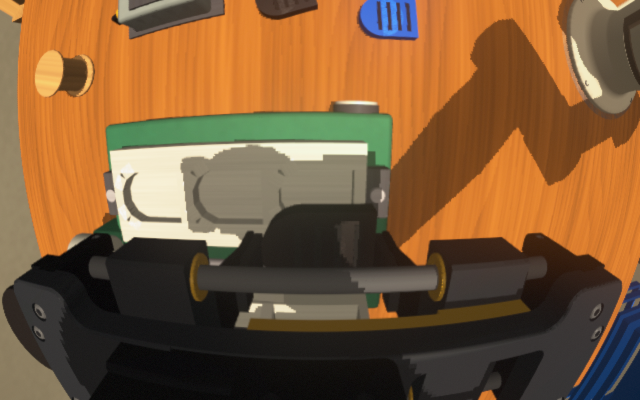

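Tread held nose to the left (+x). Cavities are visible at (155,197), (231,197) and (315,185).

```bash
cat > hand.py <<'E'
from h import *
import sys
s=r.sense();t=s['tcp_pos'];w=dict(np.load('w7.npz'));P=wcloud(w);dz=float(sys.argv[1])
zt=t[2]-dz
m=(abs(P[...,2]-zt)<.004)&(abs(P[...,0]-t[0])<.036)&(P[...,1]>t[1]-.04)&(P[...,1]<t[1]+.03);m[255:]=0
q=P[m];print(m.sum(),'z',np.median(q[:,2])-t[2],'ymin rel',np.percentile(q[:,1],[1,3])-t[1],'x ext',np.percentile(q[:,0],[1,99])-t[0])
# near edge line in the straight part
b=[(x,q[abs(q[:,0]-t[0]-x)<.0015,1]) for x in np.arange(-.026,.006,.004)];b=[(x,np.percentile(y,2)-t[1]) for x,y in b if len(y)>5]
print(np.polyfit(*zip(*b),1),np.round(b,4).tolist())
E
python3 hand.py 0.0154
```

```text
4892 z -0.016485509519126806 ymin rel [-0.02457271 -0.02408106] x ext [-0.0318849   0.03242236]
[ 0.01490782 -0.02429698] [[-0.026, -0.0247], [-0.022, -0.0246], [-0.018, -0.0246], [-0.014, -0.0245], [-0.01, -0.0244], [-0.006, -0.0244], [-0.002, -0.0244], [0.002, -0.0242]]
```

Request:
{"method": "apply_moves", "body": {
  "plan": [
    {"grip":0.6,"offset":[0.14,-0.17,3],"spin":0},
    {"grip":0.6,"offset":[0.14,-0.17,6],"spin":0},
    {"grip":0.6,"offset":[0.14,-0.17,8],"spin":0},
    {"grip":0.6,"offset":[0.14,-0.17,8.8],"spin":0},
    {"grip":0.6,"offset":[0.14,-0.17,8.8],"spin":0}
  ]
}}

```text
time_s: 31.95
tcp_pos: [0.4547, 0.2231, 0.1218]
ee_rot: [[0.013, -1.0, -0.002], [-1.0, -0.013, -0.002], [0.002, 0.002, -1.0]]
wrist_force: [-0.5, -0.7, -0.2]
gripper_width: 0.722
gripper_force: 30.0
```

Request:
{"method": "apply_moves", "body": {
  "plan": [
    {"grip":0.6,"offset":[0,0,0],"spin":0},
    {"grip":0.6,"offset":[0,0,0],"spin":0},
    {"grip":0.6,"offset":[0,0,0],"spin":0}
  ]
}}

```text
time_s: 32.25
tcp_pos: [0.4555, 0.2249, 0.1236]
ee_rot: [[0.015, -1.0, 0.002], [-1.0, -0.015, 0.002], [-0.002, -0.002, -1.0]]
wrist_force: [0.4, 0.6, 0.2]
gripper_width: 0.726
gripper_force: 30.0
```

Request:
{"method": "apply_moves", "body": {
  "plan": [
    {"grip":0.6,"offset":[-0.03,0.1,0.4],"spin":0},
    {"grip":0.6,"offset":[-0.03,0.1,0.9],"spin":0},
    {"grip":0.6,"offset":[-0.03,0.1,1.4],"spin":0},
    {"grip":0.6,"offset":[-0.03,0.1,1.9],"spin":0},
    {"grip":0.6,"offset":[-0.03,0.1,1.9],"spin":0}
  ]
}}

```text
time_s: 32.75
tcp_pos: [0.454, 0.2252, 0.1028]
ee_rot: [[0.015, -1.0, -0.0], [-1.0, -0.015, -0.0], [0.0, 0.0, -1.0]]
wrist_force: [0.1, 1.6, -1.4]
gripper_width: 0.725
gripper_force: 30.0
```

Request:
{"method": "apply_moves", "body": {
  "plan": [
    {"grip":0.6,"offset":[0,0,0],"spin":0},
    {"grip":0.6,"offset":[0,0,0],"spin":0},
    {"grip":0.6,"offset":[0,0,0],"spin":0}
  ]
}}

```text
time_s: 33.05
tcp_pos: [0.454, 0.2251, 0.1035]
ee_rot: [[0.015, -1.0, 0.0], [-1.0, -0.015, 0.0], [-0.0, -0.0, -1.0]]
wrist_force: [0.2, 2.3, -2.0]
gripper_width: 0.727
gripper_force: 30.0
```

Request:
{"method": "apply_moves", "body": {
  "plan": [
    {"grip":0.85,"offset":[0,0,0],"spin":0},
    {"grip":0.85,"offset":[0,0,0],"spin":0},
    {"grip":0.85,"offset":[0,0,-1.5],"spin":0},
    {"grip":0,"offset":[0,0,-3],"spin":0},
    {"grip":0,"offset":[0,0,-3],"spin":0}
  ]
}}

```text
time_s: 33.55
tcp_pos: [0.4549, 0.2254, 0.1354]
ee_rot: [[0.015, -1.0, 0.003], [-1.0, -0.015, 0.002], [-0.002, -0.003, -1.0]]
wrist_force: [-0.4, 0.0, -0.1]
gripper_width: 0.742
gripper_force: 0.0
```

Request:
{"method": "apply_moves", "body": {
  "plan": [
    {"grip":0,"offset":[0,0,0],"spin":0},
    {"grip":0,"offset":[0,0,0],"spin":0},
    {"grip":0,"offset":[0,0,0],"spin":0},
    {"grip":0,"offset":[0,0,0],"spin":0},
    {"grip":0,"offset":[0,0,0],"spin":0}
  ]
}}

```text
time_s: 34.05
tcp_pos: [0.4538, 0.2248, 0.1332]
ee_rot: [[0.015, -1.0, -0.001], [-1.0, -0.015, -0.001], [0.001, 0.001, -1.0]]
wrist_force: [-0.2, -0.0, 0.2]
gripper_width: 0.297
gripper_force: 0.0
```

Request:
{"method": "apply_moves", "body": {
  "plan": [
    {"grip":0,"offset":[0,0,0],"spin":0},
    {"grip":0,"offset":[0,0,0],"spin":0},
    {"grip":0,"offset":[0,0,1],"spin":0},
    {"grip":0,"offset":[0,0,2],"spin":0},
    {"grip":0,"offset":[0,0,2.8],"spin":0}
  ]
}}

```text
time_s: 34.55
tcp_pos: [0.4535, 0.2245, 0.1042]
ee_rot: [[0.015, -1.0, -0.001], [-1.0, -0.015, -0.001], [0.001, 0.001, -1.0]]
wrist_force: [0.3, 0.8, 1.2]
gripper_width: 0.009
gripper_force: 0.0
```

Request:
{"method": "apply_moves", "body": {
  "plan": [
    {"grip":0,"offset":[0,0,0.2],"spin":0},
    {"grip":0,"offset":[0,0,0.4],"spin":0},
    {"grip":0,"offset":[0,0,0.4],"spin":0}
  ]
}}

```text
time_s: 34.85
tcp_pos: [0.4531, 0.2242, 0.1024]
ee_rot: [[0.016, -1.0, -0.002], [-1.0, -0.015, -0.002], [0.002, 0.002, -1.0]]
wrist_force: [-5.1, -1.5, 9.9]
gripper_width: 0.006
gripper_force: 5.2
```

Request:
{"method": "apply_moves", "body": {
  "plan": [
    {"grip":0.3,"offset":[0,0,-4],"spin":0},
    {"grip":0.6,"offset":[0,0,-8],"spin":0},
    {"grip":0.95,"offset":[2,-0.4,-11],"spin":0},
    {"grip":0.95,"offset":[6,-1,-11],"spin":0},
    {"grip":0.95,"offset":[10.8,-2,-11],"spin":0}
  ]
}}

```text
time_s: 35.35
tcp_pos: [0.476, 0.1173, 0.2127]
ee_rot: [[0.018, -1.0, 0.003], [-1.0, -0.018, 0.002], [-0.002, -0.003, -1.0]]
wrist_force: [0.4, -0.6, -0.2]
gripper_width: 0.371
gripper_force: 0.0
```

Request:
{"method": "apply_moves", "body": {
  "plan": [
    {"grip":0.95,"offset":[4,-0.6,0],"spin":-0.14},
    {"grip":0.95,"offset":[8,-1.2,0],"spin":-0.276},
    {"grip":0.95,"offset":[10.3,-1.8,4],"spin":-0.276},
    {"grip":0.95,"offset":[10.3,-1.8,8],"spin":-0.276},
    {"grip":0.95,"offset":[10.3,-1.8,10],"spin":-0.276}
  ]
}}

```text
time_s: 35.85
tcp_pos: [0.4931, 0.0129, 0.1084]
ee_rot: [[0.284, -0.959, -0.005], [-0.959, -0.284, -0.001], [-0.0, 0.005, -1.0]]
wrist_force: [0.1, 0.1, -0.6]
gripper_width: 0.835
gripper_force: 0.0
```

Request:
{"method": "apply_moves", "body": {
  "plan": [
    {"grip":0.95,"offset":[0,0,0],"spin":0},
    {"grip":0.95,"offset":[0,0,0],"spin":0},
    {"grip":0.95,"offset":[0,0,0],"spin":0}
  ]
}}

```text
time_s: 36.15
tcp_pos: [0.4963, 0.0151, 0.113]
ee_rot: [[0.288, -0.958, 0.003], [-0.958, -0.288, 0.001], [0.0, -0.003, -1.0]]
wrist_force: [0.5, -0.4, -0.4]
gripper_width: 0.945
gripper_force: 0.0
```

```bash
python3 treads.py
python3 - <<'E'
from h import *
T=r.capture('top');cv2.imwrite('pics/t4.png',cv2.resize(T['img'][120:290,210:530],None,fx=2.4,fy=2.4,interpolation=cv2.INTER_CUBIC))
E
```

```text
36.15 [0.4963 0.0151 0.113 ] [-0.958 -0.288 -0.003] 0.9450331835657181 [ 0.5 -0.4 -0.4]
[ 334    0   86   48 2449] c [ 0.4944 -0.1425] size [0.0686 0.04  ] yaw 21.7 z 0.0149 width front/back 0.02 0.02
[ 284  179   78   58 4008] c [0.4933 0.0137] size [0.0628 0.0477] yaw 16.8 z 0.015 width front/back 0.036 0.048
```

View pics/t4.png

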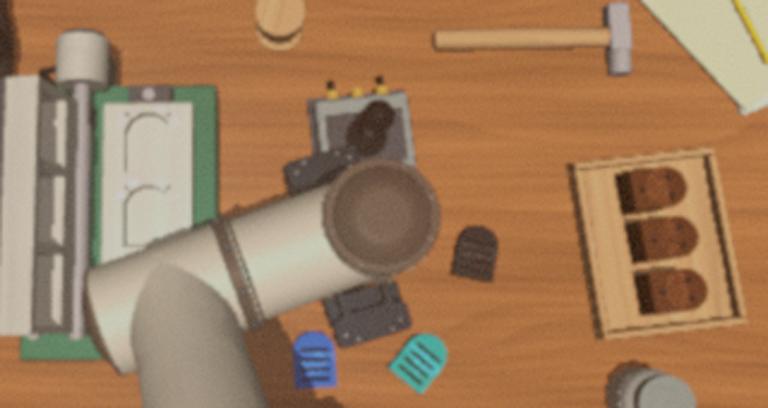

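Top view: heels in the tray, tread A at (475,252), press open, arm over C. Tread A still looks in place.

Request:
{"method": "apply_moves", "body": {
  "plan": [
    {"grip":0.95,"offset":[0,0.2,3],"spin":0},
    {"grip":0.95,"offset":[0,0.2,6],"spin":0},
    {"grip":0.95,"offset":[0,0.2,8],"spin":0},
    {"grip":0.95,"offset":[0,0.2,8.2],"spin":0},
    {"grip":0.95,"offset":[0,0.2,8.2],"spin":0}
  ]
}}

```text
time_s: 36.75
tcp_pos: [0.4938, 0.0142, 0.0302]
ee_rot: [[0.288, -0.958, 0.001], [-0.958, -0.288, 0.0], [0.0, -0.001, -1.0]]
wrist_force: [0.5, -0.9, -0.3]
gripper_width: 0.948
gripper_force: 0.0
```

Request:
{"method": "apply_moves", "body": {
  "plan": [
    {"grip":0.8,"offset":[0,0,0],"spin":0},
    {"grip":0.7,"offset":[0,0,0],"spin":0},
    {"grip":0.6,"offset":[0,0,0],"spin":0},
    {"grip":0.6,"offset":[0,0,0],"spin":0}
  ]
}}

```text
time_s: 37.15
tcp_pos: [0.4936, 0.0141, 0.0304]
ee_rot: [[0.287, -0.958, 0.001], [-0.958, -0.287, 0.0], [-0.0, -0.001, -1.0]]
wrist_force: [-0.3, 1.5, 4.1]
gripper_width: 0.723
gripper_force: 30.0
```

Request:
{"method": "apply_moves", "body": {
  "plan": [
    {"grip":0.6,"offset":[0,0,-3],"spin":0},
    {"grip":0.6,"offset":[0,0,-8],"spin":0},
    {"grip":0.6,"offset":[0,0,-13],"spin":0},
    {"grip":0.6,"offset":[0,0,-17],"spin":0},
    {"grip":0.6,"offset":[0,0,-18],"spin":0}
  ]
}}

```text
time_s: 37.65
tcp_pos: [0.4956, 0.0144, 0.215]
ee_rot: [[0.288, -0.958, 0.011], [-0.958, -0.288, 0.003], [0.001, -0.011, -1.0]]
wrist_force: [1.1, 0.4, -0.2]
gripper_width: 0.73
gripper_force: 30.0
```

Request:
{"method": "apply_moves", "body": {
  "plan": [
    {"grip":0.6,"offset":[-4,-2.2,0],"spin":0.1},
    {"grip":0.6,"offset":[-8,-4.4,0],"spin":0.2},
    {"grip":0.6,"offset":[-12,-6.6,0],"spin":0.274},
    {"grip":0.6,"offset":[-16,-8.8,0],"spin":0.274},
    {"grip":0.6,"offset":[-19.1,-10.35,0],"spin":0.274}
  ]
}}

```text
time_s: 38.15
tcp_pos: [0.5375, 0.2288, 0.2086]
ee_rot: [[0.018, -1.0, -0.001], [-1.0, -0.018, -0.0], [0.0, 0.001, -1.0]]
wrist_force: [0.1, 0.4, -0.1]
gripper_width: 0.726
gripper_force: 30.0
```

Request:
{"method": "apply_moves", "body": {
  "plan": [
    {"grip":0.6,"offset":[0,0,3],"spin":0},
    {"grip":0.6,"offset":[0,0,6],"spin":0},
    {"grip":0.6,"offset":[0,0,8.5],"spin":0},
    {"grip":0.6,"offset":[0,0,8.5],"spin":0},
    {"grip":0.6,"offset":[0,0,8.5],"spin":0}
  ]
}}

```text
time_s: 38.65
tcp_pos: [0.5376, 0.2264, 0.1244]
ee_rot: [[0.017, -1.0, -0.001], [-1.0, -0.017, -0.001], [0.001, 0.001, -1.0]]
wrist_force: [-0.7, 0.6, 0.2]
gripper_width: 0.724
gripper_force: 30.0
```

Request:
{"method": "apply_moves", "body": {
  "plan": [
    {"grip":0.6,"offset":[0,0,0],"spin":0},
    {"grip":0.6,"offset":[0,0,0],"spin":0}
  ]
}}

```text
time_s: 38.85
tcp_pos: [0.5384, 0.227, 0.1262]
ee_rot: [[0.017, -1.0, 0.003], [-1.0, -0.017, 0.002], [-0.002, -0.003, -1.0]]
wrist_force: [-0.0, 0.4, -0.2]
gripper_width: 0.731
gripper_force: 30.0
```

```bash
python3 cav.py; python3 hand.py 0.0144
python3 - <<'E'
from h import *
w=dict(np.load('w7.npz'));P=wcloud(w)
m=(abs(P[...,0]-.454)<.036)&(abs(P[...,1]-.2255)<.027)&(P[...,2]<.09)&(w['img'].max(2)<110)
q=P[m];print(m.sum(),cv2.minAreaRect(q[:,:2].astype(np.float32)),np.percentile(q[:,2],[5,50,95]))
for i in range(4):
    a=np.linalg.lstsq(np.c_[q[:,:2]-[.454,.2255],np.ones(len(q))],q[:,2],rcond=None)[0]
print('plane',a)
E
```

```text
38.85 [0.5384 0.227  0.1262] [-1.    -0.017 -0.003] 0.7305453555118837 29.99855786561966
face z 0.07892496345682344
outer 260 [0.5384 0.2751] [0.0915 0.0039] 1.0 px [318. 295.]
outer 1069 [0.539  0.2124] [0.257 0.072] 0.8 px [316. 195.]
4586 z -0.015341996914117112 ymin rel [-0.02404604 -0.02364785] x ext [-0.03217953  0.03286506]
[ 0.01814405 -0.0237549 ] [[-0.026, -0.0243], [-0.022, -0.0241], [-0.018, -0.0241], [-0.014, -0.024], [-0.01, -0.0239], [-0.006, -0.0238], [-0.002, -0.0238], [0.002, -0.0238]]
4059 ((0.45392170548439026, 0.22562341392040253), (0.06806906312704086, 0.052412886172533035), 3.7118687629699707) [0.07730039 0.07901123 0.0801242 ]
plane [-0.01590858 -0.02314298  0.07866085]
```

First tread is flush. Inserting the second.

Request:
{"method": "apply_moves", "body": {
  "plan": [
    {"grip":0.6,"offset":[0.03,0.05,0.5],"spin":0},
    {"grip":0.6,"offset":[0.03,0.05,1],"spin":0},
    {"grip":0.6,"offset":[0.03,0.05,1.6],"spin":0},
    {"grip":0.6,"offset":[0.03,0.05,2.1],"spin":0},
    {"grip":0.6,"offset":[0.03,0.05,2.1],"spin":0}
  ]
}}

```text
time_s: 39.4
tcp_pos: [0.5369, 0.2261, 0.1029]
ee_rot: [[0.017, -1.0, -0.001], [-1.0, -0.017, -0.001], [0.001, 0.001, -1.0]]
wrist_force: [0.2, 0.6, -0.2]
gripper_width: 0.726
gripper_force: 30.0
```

Request:
{"method": "apply_moves", "body": {
  "plan": [
    {"grip":0.6,"offset":[0,0,0],"spin":0},
    {"grip":0.6,"offset":[0,0,0],"spin":0},
    {"grip":0.6,"offset":[0,0,0],"spin":0}
  ]
}}

```text
time_s: 39.7
tcp_pos: [0.5371, 0.2263, 0.1036]
ee_rot: [[0.017, -1.0, 0.0], [-1.0, -0.017, 0.0], [-0.0, -0.0, -1.0]]
wrist_force: [-0.0, 0.2, -1.1]
gripper_width: 0.729
gripper_force: 30.0
```

Request:
{"method": "apply_moves", "body": {
  "plan": [
    {"grip":0.85,"offset":[0,0,0],"spin":0},
    {"grip":0.85,"offset":[0,0,0],"spin":0},
    {"grip":0.85,"offset":[0,0,-1.5],"spin":0},
    {"grip":0,"offset":[0,0,-3],"spin":0},
    {"grip":0,"offset":[0,0,-3],"spin":0}
  ]
}}

```text
time_s: 40.2
tcp_pos: [0.5384, 0.2271, 0.1358]
ee_rot: [[0.018, -1.0, 0.004], [-1.0, -0.017, 0.003], [-0.003, -0.004, -1.0]]
wrist_force: [0.7, 0.2, 0.4]
gripper_width: 0.744
gripper_force: 0.0
```

Request:
{"method": "apply_moves", "body": {
  "plan": [
    {"grip":0,"offset":[0,0,0],"spin":0},
    {"grip":0,"offset":[0,0,0],"spin":0},
    {"grip":0,"offset":[0,0,0],"spin":0},
    {"grip":0,"offset":[0,0,0],"spin":0},
    {"grip":0,"offset":[0,0,0],"spin":0}
  ]
}}

```text
time_s: 40.7
tcp_pos: [0.537, 0.2262, 0.1331]
ee_rot: [[0.017, -1.0, -0.001], [-1.0, -0.017, -0.0], [0.0, 0.001, -1.0]]
wrist_force: [-0.1, 0.7, -0.1]
gripper_width: 0.3
gripper_force: 0.0
```

Request:
{"method": "apply_moves", "body": {
  "plan": [
    {"grip":0,"offset":[0,0,0],"spin":0},
    {"grip":0,"offset":[0,0,0],"spin":0},
    {"grip":0,"offset":[0,0,1],"spin":0},
    {"grip":0,"offset":[0,0,2],"spin":0},
    {"grip":0,"offset":[0,0,2.8],"spin":0}
  ]
}}

```text
time_s: 41.2
tcp_pos: [0.5365, 0.2259, 0.1041]
ee_rot: [[0.017, -1.0, -0.002], [-1.0, -0.017, -0.001], [0.001, 0.002, -1.0]]
wrist_force: [-0.7, -0.2, -0.8]
gripper_width: 0.005
gripper_force: 0.0
```

Request:
{"method": "apply_moves", "body": {
  "plan": [
    {"grip":0,"offset":[0,0,0.2],"spin":0},
    {"grip":0,"offset":[0,0,0.4],"spin":0},
    {"grip":0,"offset":[0,0,0.4],"spin":0}
  ]
}}

```text
time_s: 41.5
tcp_pos: [0.5363, 0.2258, 0.1025]
ee_rot: [[0.017, -1.0, -0.002], [-1.0, -0.017, -0.002], [0.002, 0.002, -1.0]]
wrist_force: [-4.6, -0.7, 7.2]
gripper_width: 0.001
gripper_force: 3.9
```

Request:
{"method": "apply_moves", "body": {
  "plan": [
    {"grip":0.3,"offset":[0,0,-4],"spin":0},
    {"grip":0.6,"offset":[0,0,-8],"spin":0},
    {"grip":0.95,"offset":[4,0.4,-11],"spin":0},
    {"grip":0.95,"offset":[9,1,-11],"spin":0},
    {"grip":0.95,"offset":[14,1.4,-11],"spin":0}
  ]
}}

```text
time_s: 42.0
tcp_pos: [0.5255, 0.0859, 0.2127]
ee_rot: [[0.019, -1.0, 0.003], [-1.0, -0.019, 0.001], [-0.001, -0.003, -1.0]]
wrist_force: [1.3, -0.6, -0.9]
gripper_width: 0.378
gripper_force: 0.0
```

Request:
{"method": "apply_moves", "body": {
  "plan": [
    {"grip":0.95,"offset":[5,0.5,0],"spin":0.05},
    {"grip":0.95,"offset":[10,1,0],"spin":0.1},
    {"grip":0.95,"offset":[15,1.5,0],"spin":0.15},
    {"grip":0.95,"offset":[20,2,0],"spin":0.22},
    {"grip":0.95,"offset":[24.2,2.4,0],"spin":0.22}
  ]
}}

```text
time_s: 42.5
tcp_pos: [0.505, -0.1579, 0.2115]
ee_rot: [[-0.203, -0.979, 0.0], [-0.979, 0.203, -0.0], [0.0, -0.0, -1.0]]
wrist_force: [-0.1, 0.1, -0.7]
gripper_width: 0.833
gripper_force: 0.0
```

Request:
{"method": "apply_moves", "body": {
  "plan": [
    {"grip":0.95,"offset":[0,0,3.5],"spin":0},
    {"grip":0.95,"offset":[0,0,7],"spin":0},
    {"grip":0.95,"offset":[0,0,10],"spin":0},
    {"grip":0.95,"offset":[0,0,10],"spin":0},
    {"grip":0.95,"offset":[0,0,10],"spin":0}
  ]
}}

```text
time_s: 43.0
tcp_pos: [0.506, -0.1558, 0.1118]
ee_rot: [[-0.201, -0.98, -0.0], [-0.98, 0.201, -0.001], [0.001, 0.0, -1.0]]
wrist_force: [0.2, 0.5, 1.0]
gripper_width: 0.95
gripper_force: 0.0
```

```bash
python3 treads.py
```

```text
43.0 [ 0.506  -0.1558  0.1118] [-0.98   0.201  0.   ] 0.9497587264462551 [0.2 0.5 1. ]
[ 281  178   79   59 4087] c [ 0.5043 -0.1572] size [0.049  0.0632] yaw -12.6 z 0.015 width front/back 0.034 0.048
```

Request:
{"method": "apply_moves", "body": {
  "plan": [
    {"grip":0.95,"offset":[0.15,0.1,3],"spin":0.01},
    {"grip":0.95,"offset":[0.15,0.1,6],"spin":0.01},
    {"grip":0.95,"offset":[0.15,0.1,8],"spin":0.01},
    {"grip":0.95,"offset":[0.15,0.1,8.2],"spin":0.01},
    {"grip":0.95,"offset":[0.15,0.1,8.2],"spin":0.01}
  ]
}}

```text
time_s: 43.55
tcp_pos: [0.5057, -0.1569, 0.031]
ee_rot: [[-0.211, -0.978, 0.003], [-0.978, 0.211, -0.0], [-0.0, -0.003, -1.0]]
wrist_force: [0.3, 0.7, -0.6]
gripper_width: 0.948
gripper_force: 0.0
```

Request:
{"method": "apply_moves", "body": {
  "plan": [
    {"grip":0.8,"offset":[0,0,0],"spin":0},
    {"grip":0.7,"offset":[0,0,0],"spin":0},
    {"grip":0.6,"offset":[0,0,0],"spin":0},
    {"grip":0.6,"offset":[0,0,0],"spin":0}
  ]
}}

```text
time_s: 43.95
tcp_pos: [0.5047, -0.1569, 0.0305]
ee_rot: [[-0.211, -0.977, 0.001], [-0.977, 0.211, -0.0], [-0.0, -0.001, -1.0]]
wrist_force: [-1.0, 2.0, 4.6]
gripper_width: 0.725
gripper_force: 30.0
```

Request:
{"method": "apply_moves", "body": {
  "plan": [
    {"grip":0.6,"offset":[0,0,-3],"spin":0},
    {"grip":0.6,"offset":[0,0,-8],"spin":0},
    {"grip":0.6,"offset":[0,0,-13],"spin":0},
    {"grip":0.6,"offset":[0,0,-18],"spin":0},
    {"grip":0.6,"offset":[0,0,-20],"spin":0}
  ]
}}

```text
time_s: 44.45
tcp_pos: [0.5064, -0.1574, 0.2354]
ee_rot: [[-0.211, -0.978, 0.01], [-0.978, 0.211, -0.001], [-0.001, -0.01, -1.0]]
wrist_force: [1.5, 0.3, -1.2]
gripper_width: 0.727
gripper_force: 30.0
```

Request:
{"method": "apply_moves", "body": {
  "plan": [
    {"grip":0.6,"offset":[-4,-0.3,0],"spin":0},
    {"grip":0.6,"offset":[-8,-0.6,0],"spin":0},
    {"grip":0.6,"offset":[-12,-1,0],"spin":0},
    {"grip":0.6,"offset":[-16,-1.4,0],"spin":0},
    {"grip":0.6,"offset":[-20,-1.7,0],"spin":0}
  ]
}}

```text
time_s: 44.95
tcp_pos: [0.5633, 0.0365, 0.2296]
ee_rot: [[-0.212, -0.977, 0.0], [-0.977, 0.212, 0.0], [-0.0, 0.0, -1.0]]
wrist_force: [1.1, -0.7, 0.1]
gripper_width: 0.727
gripper_force: 30.0
```

Request:
{"method": "apply_moves", "body": {
  "plan": [
    {"grip":0.6,"offset":[-4,-0.3,0],"spin":-0.08},
    {"grip":0.6,"offset":[-8,-0.6,0],"spin":-0.16},
    {"grip":0.6,"offset":[-12,-1,0],"spin":-0.229},
    {"grip":0.6,"offset":[-16,-1.4,0],"spin":-0.229},
    {"grip":0.6,"offset":[-20,-1.7,0],"spin":-0.229}
  ]
}}

```text
time_s: 45.45
tcp_pos: [0.6222, 0.2283, 0.2293]
ee_rot: [[0.016, -1.0, -0.0], [-1.0, -0.016, -0.0], [0.0, 0.0, -1.0]]
wrist_force: [1.2, 0.1, 0.5]
gripper_width: 0.725
gripper_force: 30.0
```

Request:
{"method": "apply_moves", "body": {
  "plan": [
    {"grip":0.6,"offset":[0,0,4],"spin":0},
    {"grip":0.6,"offset":[0,0,8],"spin":0},
    {"grip":0.6,"offset":[0,0,10.6],"spin":0},
    {"grip":0.6,"offset":[0,0,10.6],"spin":0},
    {"grip":0.6,"offset":[0,0,10.6],"spin":0}
  ]
}}

```text
time_s: 45.95
tcp_pos: [0.6226, 0.2268, 0.124]
ee_rot: [[0.016, -1.0, 0.0], [-1.0, -0.016, -0.001], [0.001, -0.0, -1.0]]
wrist_force: [0.4, -0.2, 0.2]
gripper_width: 0.728
gripper_force: 30.0
```

Request:
{"method": "apply_moves", "body": {
  "plan": [
    {"grip":0.6,"offset":[0,0,0],"spin":0},
    {"grip":0.6,"offset":[0,0,0],"spin":0}
  ]
}}

```text
time_s: 46.15
tcp_pos: [0.6232, 0.2273, 0.1259]
ee_rot: [[0.016, -1.0, 0.004], [-1.0, -0.016, 0.002], [-0.002, -0.004, -1.0]]
wrist_force: [-0.3, -0.6, -0.5]
gripper_width: 0.723
gripper_force: 30.0
```

```bash
python3 cav.py; python3 hand.py 0.0145
cat > flush.py <<'E'
from h import *
w=dict(np.load('w7.npz'));P=wcloud(w)
for cx,cy in ((.4543,.2253),(.538,.2266),(.622,.2279)):
    m=(abs(P[...,0]-cx)<.038)&(abs(P[...,1]-cy)<.029)&(P[...,2]<.09)&(w['img'].max(2)<110)
    m=cv2.morphologyEx(m.astype(np.uint8),cv2.MORPH_OPEN,np.ones((3,3)))>0
    if m.sum()<100: print('few',m.sum());continue
    q=P[m];a=np.linalg.lstsq(np.c_[q[:,:2]-[cx,cy],np.ones(len(q))],q[:,2],rcond=None)[0]
    R=cv2.minAreaRect(q[:,:2].astype(np.float32));print(m.sum(),np.round(R[0],4),np.round(R[1],4),round(R[2],1),'z',np.percentile(q[:,2],[5,50,95]).round(4),'plane',a.round(3))
E
python3 flush.py
```

```text
46.15 [0.6232 0.2273 0.1259] [-1.    -0.016 -0.004] 0.723266090205853 29.998375475406647
face z 0.07898764698448987
outer 256 [0.6222 0.2756] [0.0894 0.0048] 1.0 px [319. 296.]
outer 1126 [0.5394 0.2134] [0.2572 0.0739] 0.8 px [414. 200.]
4747 z -0.01533238995575932 ymin rel [-0.02464822 -0.024228  ] x ext [-0.03237743  0.03292096]
[ 0.02335746 -0.02418886] [[-0.026, -0.0247], [-0.022, -0.0247], [-0.018, -0.0246], [-0.014, -0.0246], [-0.01, -0.0245], [-0.006, -0.0243], [-0.002, -0.0242], [0.002, -0.0241]]
2260 [0.4533 0.221 ] [0.068  0.0408] 2.7 z [0.078  0.0791 0.0802] plane [-0.003 -0.002  0.079]
3927 [0.539 0.227] [0.049  0.0684] 88.5 z [0.0714 0.0789 0.0801] plane [-0.039  0.076  0.079]
few 35
```

Both earlier treads are flush. Inserting the third.

Request:
{"method": "apply_moves", "body": {
  "plan": [
    {"grip":0.6,"offset":[-0.06,0.05,0.5],"spin":0},
    {"grip":0.6,"offset":[-0.06,0.05,1],"spin":0},
    {"grip":0.6,"offset":[-0.06,0.05,1.6],"spin":0},
    {"grip":0.6,"offset":[-0.06,0.05,2.1],"spin":0},
    {"grip":0.6,"offset":[-0.06,0.05,2.1],"spin":0}
  ]
}}

```text
time_s: 46.7
tcp_pos: [0.6216, 0.2275, 0.1025]
ee_rot: [[0.016, -1.0, -0.0], [-1.0, -0.016, -0.0], [0.0, 0.0, -1.0]]
wrist_force: [-1.8, 0.0, 3.7]
gripper_width: 0.724
gripper_force: 32.2
```

Request:
{"method": "apply_moves", "body": {
  "plan": [
    {"grip":0.6,"offset":[0,0,0],"spin":0},
    {"grip":0.6,"offset":[0,0,0],"spin":0},
    {"grip":0.6,"offset":[0,0,0],"spin":0}
  ]
}}

```text
time_s: 47.0
tcp_pos: [0.6216, 0.2275, 0.1025]
ee_rot: [[0.016, -1.0, 0.0], [-1.0, -0.016, 0.0], [-0.0, -0.0, -1.0]]
wrist_force: [-1.2, 0.5, 0.8]
gripper_width: 0.723
gripper_force: 31.0
```

Request:
{"method": "apply_moves", "body": {
  "plan": [
    {"grip":0.85,"offset":[0,0,-0.1],"spin":0},
    {"grip":0.85,"offset":[0,0,-0.1],"spin":0},
    {"grip":0.85,"offset":[0,0,-1.5],"spin":0},
    {"grip":0,"offset":[0,0,-3],"spin":0},
    {"grip":0,"offset":[0,0,-3],"spin":0}
  ]
}}

```text
time_s: 47.5
tcp_pos: [0.6233, 0.2282, 0.136]
ee_rot: [[0.017, -1.0, 0.006], [-1.0, -0.017, 0.003], [-0.002, -0.006, -1.0]]
wrist_force: [0.5, 0.2, 0.0]
gripper_width: 0.746
gripper_force: 0.0
```

Request:
{"method": "apply_moves", "body": {
  "plan": [
    {"grip":0,"offset":[0,0,0],"spin":0},
    {"grip":0,"offset":[0,0,0],"spin":0},
    {"grip":0,"offset":[0,0,0],"spin":0},
    {"grip":0,"offset":[0,0,0],"spin":0},
    {"grip":0,"offset":[0,0,0],"spin":0}
  ]
}}

```text
time_s: 48.0
tcp_pos: [0.6215, 0.2274, 0.1321]
ee_rot: [[0.016, -1.0, -0.001], [-1.0, -0.016, -0.0], [0.0, 0.001, -1.0]]
wrist_force: [-0.0, -0.0, 1.0]
gripper_width: 0.296
gripper_force: 0.0
```

Request:
{"method": "apply_moves", "body": {
  "plan": [
    {"grip":0,"offset":[0,0,0],"spin":0},
    {"grip":0,"offset":[0,0,0],"spin":0},
    {"grip":0,"offset":[0,0,1],"spin":0},
    {"grip":0,"offset":[0,0,2],"spin":0},
    {"grip":0,"offset":[0,0,2.8],"spin":0}
  ]
}}

```text
time_s: 48.5
tcp_pos: [0.621, 0.2271, 0.1029]
ee_rot: [[0.016, -1.0, -0.002], [-1.0, -0.016, -0.001], [0.001, 0.002, -1.0]]
wrist_force: [0.6, -1.1, -0.6]
gripper_width: 0.005
gripper_force: 0.0
```

Request:
{"method": "apply_moves", "body": {
  "plan": [
    {"grip":0,"offset":[0,0,0.2],"spin":0},
    {"grip":0,"offset":[0,0,0.4],"spin":0},
    {"grip":0,"offset":[0,0,0.4],"spin":0}
  ]
}}

```text
time_s: 48.8
tcp_pos: [0.6211, 0.2271, 0.1024]
ee_rot: [[0.017, -1.0, -0.001], [-1.0, -0.017, -0.001], [0.001, 0.001, -1.0]]
wrist_force: [-5.1, -0.9, 12.5]
gripper_width: 0.004
gripper_force: 5.6
```

Request:
{"method": "apply_moves", "body": {
  "plan": [
    {"grip":0,"offset":[0,0,-5],"spin":0},
    {"grip":0,"offset":[0,3,-10],"spin":0},
    {"grip":0,"offset":[-2,6,-14],"spin":0},
    {"grip":0,"offset":[-4,8,-16],"spin":0},
    {"grip":0,"offset":[-5,8,-16],"spin":0}
  ]
}}

```text
time_s: 49.3
tcp_pos: [0.5404, 0.2784, 0.2662]
ee_rot: [[0.019, -1.0, 0.008], [-1.0, -0.019, 0.006], [-0.006, -0.008, -1.0]]
wrist_force: [0.4, 0.5, 1.1]
gripper_width: 0.001
gripper_force: 0.0
```

Request:
{"method": "apply_moves", "body": {
  "plan": [
    {"grip":0,"offset":[0,0,0],"spin":0},
    {"grip":0,"offset":[0,0,0],"spin":0}
  ]
}}

```text
time_s: 49.5
tcp_pos: [0.5405, 0.2757, 0.2586]
ee_rot: [[0.016, -1.0, -0.003], [-1.0, -0.016, -0.002], [0.002, 0.003, -1.0]]
wrist_force: [-0.1, -0.9, 0.1]
gripper_width: -0.0
gripper_force: 0.0
```

```bash
python3 cav.py; python3 flush.py; cp pics/last_w.png pics/w9.png
```

```text
49.5 [0.5405 0.2757 0.2586] [-1.    -0.016  0.003] -6.383149965286222e-05 0.0
face z 0.07894989509141093
outer 652 [0.5387 0.2274] [0.2581 0.0999] 0.9 px [320. 141.]
hole 170 [0.4598 0.2428] [0.0271 0.0758] 62.0 px [391. 156.]
hole 177 [0.626  0.2442] [0.0298 0.0754] 60.9 px [235. 156.]
hole 208 [0.541  0.2134] [0.0762 0.0335] 25.9 px [316. 126.]
1963 [0.4534 0.2278] [0.0661 0.0514] 2.0 z [0.0772 0.0791 0.0803] plane [-0.008 -0.014  0.079]
2293 [0.5377 0.2297] [0.0664 0.0472] 0.8 z [0.0777 0.0791 0.0804] plane [-0.012 -0.012  0.079]
2696 [0.6231 0.2297] [0.0691 0.0518] 1.7 z [0.0716 0.0789 0.0802] plane [-0.019 -0.072  0.078]
```

View pics/w9.png

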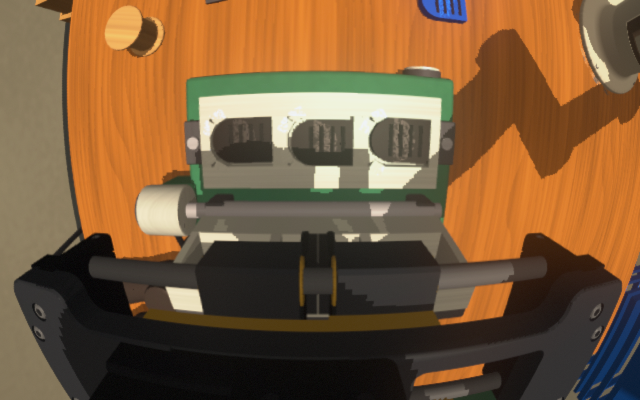

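All three treads are seated and flush at (242,140), (322,142) and (402,142), noses +x, lid open. Next the lever, from its left side.

Request:
{"method": "apply_moves", "body": {
  "plan": [
    {"grip":0,"offset":[4,-1.5,0],"spin":0},
    {"grip":0,"offset":[8,-3,0],"spin":0},
    {"grip":0,"offset":[12,-4.5,0],"spin":0},
    {"grip":0,"offset":[16,-6,0],"spin":0},
    {"grip":0,"offset":[20,-7.5,0],"spin":0}
  ]
}}

```text
time_s: 50.05
tcp_pos: [0.6194, 0.0745, 0.2586]
ee_rot: [[0.015, -1.0, -0.003], [-1.0, -0.015, -0.001], [0.001, 0.003, -1.0]]
wrist_force: [0.9, 1.0, -0.6]
gripper_width: 0.006
gripper_force: 0.0
```

Request:
{"method": "apply_moves", "body": {
  "plan": [
    {"grip":0,"offset":[3.7,-1.4,0],"spin":0},
    {"grip":0,"offset":[3.7,-1.4,3],"spin":0},
    {"grip":0,"offset":[3.7,-1.4,7],"spin":0},
    {"grip":0,"offset":[3.7,-1.4,9.9],"spin":0},
    {"grip":0,"offset":[3.7,-1.4,9.9],"spin":0}
  ]
}}

```text
time_s: 50.55
tcp_pos: [0.6301, 0.0385, 0.1547]
ee_rot: [[0.013, -1.0, -0.013], [-1.0, -0.013, -0.003], [0.003, 0.014, -1.0]]
wrist_force: [-0.1, 0.6, -0.1]
gripper_width: 0.009
gripper_force: 0.0
```

Request:
{"method": "apply_moves", "body": {
  "plan": [
    {"grip":0,"offset":[1,0,0],"spin":0},
    {"grip":0,"offset":[2,0,0],"spin":0},
    {"grip":0,"offset":[3,0,0],"spin":0},
    {"grip":0,"offset":[4,0,0],"spin":0},
    {"grip":0,"offset":[5,0,0],"spin":0}
  ]
}}

```text
time_s: 51.05
tcp_pos: [0.6359, -0.008, 0.1637]
ee_rot: [[0.016, -1.0, 0.006], [-1.0, -0.016, 0.004], [-0.004, -0.006, -1.0]]
wrist_force: [-0.5, 12.9, 6.4]
gripper_width: 0.007
gripper_force: 6.1
```

Request:
{"method": "apply_moves", "body": {
  "plan": [
    {"grip":0,"offset":[1,0,0],"spin":0},
    {"grip":0,"offset":[2,0,0],"spin":0},
    {"grip":0,"offset":[3,0,0],"spin":0},
    {"grip":0,"offset":[4,0,0],"spin":0},
    {"grip":0,"offset":[4.5,0,0],"spin":0}
  ]
}}

```text
time_s: 51.55
tcp_pos: [0.6383, -0.0464, 0.1597]
ee_rot: [[0.016, -1.0, 0.01], [-1.0, -0.015, 0.015], [-0.015, -0.01, -1.0]]
wrist_force: [4.8, 35.7, -7.3]
gripper_width: 0.005
gripper_force: 18.6
```

```bash
cat > lid2.py <<'E'
from h import *
s=r.sense();print(s['time_s'],s['tcp_pos'].round(4),s['wrist_force'].round(1))
S=r.capture('side');P=cloud(S);cv2.imwrite('pics/last_s.png',S['img'])
for n,c in (('side',S),('top',r.capture('top'))):
    P=cloud(c);q=P[(P[...,0]>.46)&(P[...,0]<.62)&(P[...,1]>.17)&(P[...,1]<.4)&(P[...,2]>.09)&(P[...,2]<.25)]
    print(n,len(q),'z',np.percentile(q[:,2],[5,50,99]).round(3),'y',np.percentile(q[:,1],[2,98]).round(3))
    k=P[(abs(P[...,0]-.635)<.03)&(P[...,1]>-.12)&(P[...,1]<.08)&(P[...,2]>.13)&(P[...,2]<.19)&(c['img'].max(2)<60)]
    if len(k): print('knob-ish',len(k),np.median(k,0).round(3))
E
python3 lid2.py
```

```text
51.55 [ 0.6383 -0.0464  0.1597] [ 4.8 35.7 -7.3]
side 2998 z [0.092 0.128 0.143] y [0.189 0.313]
knob-ish 121 [ 0.638 -0.036  0.17 ]
top 3027 z [0.094 0.129 0.145] y [0.181 0.306]
```

On the stop with some excess force. I'll ease off 4 mm and hold over two seconds.

Request:
{"method": "apply_moves", "body": {
  "plan": [
    {"grip":0,"offset":[-0.3,0,0],"spin":0},
    {"grip":0,"offset":[-0.4,0,0],"spin":0},
    {"grip":0,"offset":[-0.4,0,0],"spin":0},
    {"grip":0,"offset":[-0.4,0,0],"spin":0},
    {"grip":0,"offset":[-0.4,0,0],"spin":0}
  ]
}}

```text
time_s: 52.15
tcp_pos: [0.6381, -0.0446, 0.1601]
ee_rot: [[0.017, -1.0, 0.008], [-1.0, -0.017, 0.009], [-0.009, -0.009, -1.0]]
wrist_force: [7.1, 17.2, -8.9]
gripper_width: 0.011
gripper_force: 9.4
```

Request:
{"method": "apply_moves", "body": {
  "plan": [
    {"grip":0,"offset":[0,0,0],"spin":0},
    {"grip":0,"offset":[0,0,0],"spin":0},
    {"grip":0,"offset":[0,0,0],"spin":0},
    {"grip":0,"offset":[0,0,0],"spin":0},
    {"grip":0,"offset":[0,0,0],"spin":0}
  ]
}}

```text
time_s: 52.65
tcp_pos: [0.6381, -0.0445, 0.1602]
ee_rot: [[0.017, -1.0, 0.008], [-1.0, -0.017, 0.009], [-0.009, -0.009, -1.0]]
wrist_force: [7.5, 16.4, -8.6]
gripper_width: 0.008
gripper_force: 9.4
```

```bash
python3 lid2.py
```

```text
52.65 [ 0.6381 -0.0445  0.1602] [ 7.5 16.4 -8.6]
side 2987 z [0.092 0.128 0.143] y [0.189 0.313]
knob-ish 117 [ 0.638 -0.034  0.169]
top 3036 z [0.094 0.129 0.145] y [0.181 0.306]
```

Request:
{"method": "apply_moves", "body": {
  "plan": [
    {"grip":0,"offset":[0,0,0],"spin":0},
    {"grip":0,"offset":[0,0,0],"spin":0},
    {"grip":0,"offset":[0,0,0],"spin":0},
    {"grip":0,"offset":[0,0,0],"spin":0},
    {"grip":0,"offset":[0,0,0],"spin":0}
  ]
}}

```text
time_s: 53.25
tcp_pos: [0.6381, -0.0446, 0.1601]
ee_rot: [[0.017, -1.0, 0.008], [-1.0, -0.017, 0.009], [-0.009, -0.009, -1.0]]
wrist_force: [7.2, 17.7, -9.1]
gripper_width: 0.006
gripper_force: 9.4
```

Request:
{"method": "apply_moves", "body": {
  "plan": [
    {"grip":0,"offset":[0,0,0],"spin":0},
    {"grip":0,"offset":[0,0,0],"spin":0},
    {"grip":0,"offset":[0,0,0],"spin":0},
    {"grip":0,"offset":[0,0,0],"spin":0},
    {"grip":0,"offset":[0,0,0],"spin":0}
  ]
}}

```text
time_s: 53.75
tcp_pos: [0.6381, -0.0445, 0.1601]
ee_rot: [[0.017, -1.0, 0.008], [-1.0, -0.017, 0.009], [-0.009, -0.009, -1.0]]
wrist_force: [6.8, 17.1, -9.9]
gripper_width: 0.005
gripper_force: 9.4
```

Request:
{"method": "apply_moves", "body": {
  "plan": [
    {"grip":0,"offset":[0,0,0],"spin":0},
    {"grip":0,"offset":[0,0,0],"spin":0},
    {"grip":0,"offset":[0,0,0],"spin":0},
    {"grip":0,"offset":[0,0,0],"spin":0},
    {"grip":0,"offset":[0,0,0],"spin":0}
  ]
}}

```text
time_s: 54.25
tcp_pos: [0.6381, -0.0446, 0.1602]
ee_rot: [[0.017, -1.0, 0.008], [-1.0, -0.017, 0.009], [-0.009, -0.009, -1.0]]
wrist_force: [6.8, 17.7, -10.3]
gripper_width: 0.005
gripper_force: 9.4
```

```bash
python3 lid2.py
```

```text
54.25 [ 0.6381 -0.0446  0.1602] [  6.8  17.7 -10.3]
side 2978 z [0.092 0.128 0.143] y [0.189 0.313]
knob-ish 117 [ 0.638 -0.034  0.17 ]
top 3019 z [0.094 0.129 0.145] y [0.181 0.306]
```

Run:
```python
from h import *
for n in ('side','top'):
    c=dict(np.load(n+'0.npz'));P=cloud(c);q=P[(P[...,0]>.46)&(P[...,0]<.62)&(P[...,1]>.17)&(P[...,1]<.4)&(P[...,2]>.09)&(P[...,2]<.25)]
    print(n,len(q),'z',np.percentile(q[:,2],[5,50,99]).round(3),'y',np.percentile(q[:,1],[2,98]).round(3))
c=r.capture('wrist');P=wcloud(c);k=P[(P[...,0]>.6)&(P[...,0]<.67)&(P[...,1]>-.12)&(P[...,1]<-.04)&(P[...,2]>.13)&(P[...,2]<.19)];print(len(k),np.percentile(k,[2,50,98],axis=0).round(4))
```

```text
side 2986 z [0.092 0.128 0.143] y [0.189 0.313]
top 3021 z [0.094 0.129 0.145] y [0.181 0.306]
4447 [[ 0.6251 -0.0869  0.1544]
 [ 0.6393 -0.0728  0.166 ]
 [ 0.6537 -0.0422  0.1865]]
```

The lid reads exactly as it did when shut at the start, and the ball is about 0.45 rad over. Hold done, so I'll release.

Request:
{"method": "apply_moves", "body": {
  "plan": [
    {"grip":0,"offset":[-2,0,0],"spin":0},
    {"grip":0,"offset":[-4,0,0],"spin":0},
    {"grip":0,"offset":[-6,0,0],"spin":0},
    {"grip":0,"offset":[-8.5,0,0],"spin":0},
    {"grip":0,"offset":[-9,0,0],"spin":0}
  ]
}}

```text
time_s: 54.9
tcp_pos: [0.6339, 0.041, 0.1623]
ee_rot: [[0.018, -1.0, 0.001], [-1.0, -0.018, 0.0], [-0.0, -0.001, -1.0]]
wrist_force: [-0.4, -0.2, 0.8]
gripper_width: 0.003
gripper_force: 0.0
```

Request:
{"method": "apply_moves", "body": {
  "plan": [
    {"grip":0,"offset":[0,0,-4],"spin":0},
    {"grip":0,"offset":[0,0,-8],"spin":0},
    {"grip":0,"offset":[0,0,-12],"spin":0},
    {"grip":0,"offset":[0,5,-14],"spin":0},
    {"grip":0,"offset":[0,9,-14],"spin":0}
  ]
}}

```text
time_s: 55.4
tcp_pos: [0.5444, 0.0374, 0.3048]
ee_rot: [[0.015, -1.0, 0.006], [-1.0, -0.015, 0.001], [-0.001, -0.006, -1.0]]
wrist_force: [0.3, 0.5, 0.7]
gripper_width: 0.001
gripper_force: 0.0
```

Request:
{"method": "apply_moves", "body": {
  "plan": [
    {"grip":0,"offset":[0,0,0],"spin":0},
    {"grip":0,"offset":[0,0,0],"spin":0},
    {"grip":0,"offset":[0,0,0],"spin":0},
    {"grip":0,"offset":[0,0,0],"spin":0},
    {"grip":0,"offset":[0,0,0],"spin":0}
  ]
}}

```text
time_s: 55.9
tcp_pos: [0.5444, 0.0381, 0.3009]
ee_rot: [[0.016, -1.0, -0.001], [-1.0, -0.016, -0.0], [0.0, 0.001, -1.0]]
wrist_force: [0.3, 0.1, -0.3]
gripper_width: 0.004
gripper_force: 0.0
```

```bash
python3 lid2.py
python3 - <<'E'
from h import *
T=r.capture('top');P=cloud(T)
m=(P[...,2]>.042)&(P[...,2]<.06)&(P[...,0]>.38)&(P[...,0]<.66)&(P[...,1]<-.26)&(P[...,1]>-.5)
n,l,st,ce=cv2.connectedComponentsWithStats(m.astype(np.uint8))
for i in range(1,n):
    if st[i,4]>50: q=P[l==i];print(np.round(cv2.minAreaRect(q[:,:2].astype(np.float32))[0],3),np.median(q[:,2]))
S=r.capture('side');im=S['img'];k=(im[155:180,280:320].max(2)<70).astype(np.uint8);print(cv2.connectedComponentsWithStats(k)[2:])
E
```

```text
55.9 [0.5444 0.0381 0.3009] [ 0.3  0.1 -0.3]
side 2995 z [0.092 0.128 0.143] y [0.189 0.313]
knob-ish 89 [ 0.634 -0.01   0.173]
[ 0.577 -0.364] 0.05330353113181874
[ 0.519 -0.372] 0.05360191006928537
[ 0.459 -0.378] 0.05328807373445973
(array([[  0,   0,  40,  25, 893],
       [  0,   1,   4,   2,   7],
       [ 38,   0,   2,   2,   3],
       [ 12,   5,  11,  12,  97]], dtype=int32), array([[19.81970885, 12.29675252],
       [ 1.28571429,  1.57142857],
       [38.66666667,  0.33333333],
       [17.27835052, 10.3814433 ]]))Traceback (most recent call last):
  File "lid2.py", line 6, in <module>
    print(n,len(q),'z',np.percentile(q[:,2],[5,50,99]).round(3),'y',np.percentile(q[:,1],[2,98]).round(3))
                       ~~~~~~~~~~~~~^^^^^^^^^^^^^^^^^^
    return _quantile_unchecked(
        a, q, axis, out, overwrite_input, method, keepdims, weights)
    return _ureduce(a,
                    func=_quantile_ureduce_func,
    ...<5 lines>...
                    overwrite_input=overwrite_input,
                    method=method)
    r = func(a, **kwargs)
    result = _quantile(arr,
                       quantiles=q,
    ...<2 lines>...
                       out=out,
                       weights=wgt)
    slices_having_nans = np.isnan(arr[-1, ...])
                                  ~~~^^^^^^^^^
IndexError: index -1 is out of bounds for axis 0 with size 0
```

Knob is back at side pixel (297.3,165.4), its starting position. The lid is shut and the heels are standing, so I'm handing in. The script error only means the arm was blocking the top camera's view of the lid.

```bash
python3 -c "
from station import r
print(r.finish_job())"
```

```text
the job is handed in; nothing more can be done
None
```

The job is handed in, but the judge returned no verdict: by my last measurements all three heels stand upright in the tray, all three treads lay flush in their cavities, and the mould is shut with the lever sprung back to centre.

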